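# Load culture tubes onto the tilted tube rocker

## Robot

A 6-joint arm with a two-finger parallel gripper is mounted at the origin on the work surface. World frame = base frame: x ahead of the robot, y to its left, z up, the work surface at z = 0. Lengths are in m, angles in rad, forces in N, time in s.
With the tool pointing down it reaches from about 0.25 to 0.775 m from the base axis. Payload 4 kg.
Tool frame: the origin (TCP) lies on the centre line of the jaws, within the pads' length; the fingertips stand 8 mm ahead of it and the grasp point (between the pads) lies 11 mm behind it; z points along the fingers, y is the direction in which the jaws open and shut (so a half turn about z gives the same grasp; the last joint's range is limited). The gripper opens to 94 mm and grips with 3 to 60 N. Pads are 16 mm wide; open, the fingers measure 119 mm over their backs; the gripper's body (75 mm by 177 mm) begins 78 mm behind the grasp point.
Start: joints at [-1.263, 0.087, 1.371, -0, 1.684, -0.103], TCP at [0.22, -0.504, 0.214] pointing down, gripper open.
Joint ranges: [-3.1, 3.1], [-0.76, 2.03], [0.27, 2.55], [-1.08, 4.22], [0.17, 2.65], [-2.57, 2.57]. Speed limits (rad/s): [2.79, 2.79, 3.14, 3.14, 3.14, 3.14].

## Interface

Orientations are given as [roll, pitch, yaw] about the fixed x, y, z axes, in that order (R = Rz(yaw) Ry(pitch) Rx(roll)).
In Python, from bench import * gives the robot as it stands.
- The arm moves only by the tool step_arm, never from a script. Its argument "steps" is a list of rows, each an object of numbers: "jaw": the opening, from 0 (shut) to 1 (fully open); "tx", "ty", "tz": the shift along the tool's x, y, z in m; "ax", "ay", "az": the turn, a rotation vector about the tool's x, y, z in rad. In form: [{"jaw": .., "tx": .., "ty": .., "tz": .., "ax": .., "ay": .., "az": ..}, ...]. A call has 1 to 8 rows; each row is the pose to reach, as a shift and turn from the pose measured when the call began, along the tool's axes at that moment; what a row does not reach only later rows make up. A row lasts 1/10 s, in which the tool goes at most 50 mm and 8.59 degrees, less where a joint would pass 70% of its speed; a pose out of reach is approached as far as the arm can. A call with a gripper value outside its range is refused whole. The fingers move at their own pace and stop on an object; the grip force is fixed at half the most. Time passes only in rows, so rows that repeat a pose let the fingers close. It gives the time, the measured TCP pose, the force and the opening at its end, in the units of the state.
- get_obs(): the state, without advancing time (a new reading comes with each control period).
- snapshot(name): name is "scene" or "side" or "wrist"; returns (picture, depth): 384x512x3 uint8, red, green, blue; 384x512 float32, m along the optical axis (not along the pixel's ray), 0 where there is no reading.
- camera_model(name): a dict with "intrinsics" (3x3 intrinsics, pixels), "origin" and "orientation" of the camera in the world. Camera axes: x right, y down, z forward; pixel columns grow to the right and rows downward; lengths in m; the calibration is good to about 2 mm. A picture is of the moment at which its call begins: read the wrist's pose just before it. camera_model takes no time and is no camera call; for the wrist camera it gives the pose at the moment of the call.
- close_job(): hands the job in, once; it reports no verdict.
Trained networks look in the newest picture that a camera, given by its name, has taken for a name from the list of things; names that differ only in an ending like _2 or _b are one class to them, and where a whole thing is asked for, a point or a joint stands for the part that bears it (a point fixed in the world has none). Each returns a list of dicts, best first, with "confidence" (0 to 1); they miss things now and then, are a little off and sometimes report something else, mostly with a low value. They report only what shows in the picture. A call takes as long as a camera call. They do not tell look-alikes from the thing itself.
- silhouettes(camera, query): "pixels" (384x512 bool, what is visible of it) and "rect" ([left, top, right, bottom] in pixels, round what is visible of it).
The state is a dict: "time": time; "joint_positions": joint angles; "qvel": joint speeds; "joint_torque": joint torques, N m; "tool_pos": TCP position; "ee_rot": TCP orientation; "wrist_force": force on the tool from outside, world axes, zero at the start; "wrist_torque": the same for the moment, N m; "width": finger opening in m.
Only numpy, scipy, OpenCV 4.12 (cv2) and the standard library are available. Lean on these libraries where they do the work, as an engineer would, in place of code of your own. Each camera call takes 0.05 s, during which the arm holds its last target. There are 200 camera calls.

## Task

Set the tube rocker's red lever to load, fully over towards the low side of its sloped cradle. Then free every culture tube from the spring clips of the blue board, easing it sideways past the brass leaf since the hooks block a straight pull, and lay it in a notch of the cradle, one tube to a notch, lying in the notches of both rails with its cap up the slope. When all the tubes lie there, swing the lever fully back to run, towards the high side; leave the other things on the bench where they are.

Things in the scene. Friction and masses are not known exactly. Their poses are not given: they have to be found in the camera images.
- tube1_mid (a point): middle of culture tube 1, on its axis, half-way along: sealed round tube, 20 mm diameter, 150 mm long, round foot at x = -75 mm, red six-sided screw cap (24 mm over flats, 28 over corners) from x = +52 to +77 mm; x runs along the tube to the cap. 35 to 70 g, balance point up to 20 mm from the middle on the cap side. 3 or 4 tubes are present; an absent one reads None
- tube1_cap (a point): middle of the cap of tube 1, 64.5 mm from the tube's middle along its axis
- tube2_mid (a point): middle of culture tube 2, on its axis, half-way along: sealed round tube, 20 mm diameter, 150 mm long, round foot at x = -75 mm, blue six-sided screw cap (24 mm over flats, 28 over corners) from x = +52 to +77 mm; x runs along the tube to the cap. 35 to 70 g, balance point up to 20 mm from the middle on the cap side. 3 or 4 tubes are present; an absent one reads None
- tube2_cap (a point): middle of the cap of tube 2, 64.5 mm from the tube's middle along its axis
- tube3_mid (a point): middle of culture tube 3, on its axis, half-way along: sealed round tube, 20 mm diameter, 150 mm long, round foot at x = -75 mm, green six-sided screw cap (24 mm over flats, 28 over corners) from x = +52 to +77 mm; x runs along the tube to the cap. 35 to 70 g, balance point up to 20 mm from the middle on the cap side. 3 or 4 tubes are present; an absent one reads None
- tube3_cap (a point): middle of the cap of tube 3, 64.5 mm from the tube's middle along its axis
- tube4_mid (a point): middle of culture tube 4, on its axis, half-way along: sealed round tube, 20 mm diameter, 150 mm long, round foot at x = -75 mm, yellow six-sided screw cap (24 mm over flats, 28 over corners) from x = +52 to +77 mm; x runs along the tube to the cap. 35 to 70 g, balance point up to 20 mm from the middle on the cap side. 3 or 4 tubes are present; an absent one reads None
- tube4_cap (a point): middle of the cap of tube 4, 64.5 mm from the tube's middle along its axis
- clip1 (a point): clip 1 of the board: where the middle of a clipped tube lies, 38 mm above the bench, axes as the board's. Clips 1 to 4 stand at the board's y = -90, -30, +30 and +90 mm. tube1 to tube4, if present, start in clips 1 to 4, level along x, cap to +x; a knock can slide one along x in its clip
- notch1 (a point): notch 1 of the cradle: where the middle of a seated tube lies (10 mm along the slope do not matter), cap up the slope (+x); axes as the cradle's. The four notches lie at the cradle's y = -75, -25, +25 and +75 mm, x = 0, z = 0; all start empty
- clipboard: blue clip board fixed to the bench, 120 mm in x, 230 mm in y, 10 mm thick, origin under its middle, z up. Four clips; each has two pairs of jaws, 10 mm wide, at x = -38 and +38 mm; between them the tube's middle is free to grip. On a tube's -y side rigid steel jaws rise to z = 52 mm and hook over its top to 1 mm past its axis: a straight pull up is blocked
- leaf_top (a point): top of the sprung brass leaf of clip 4, at its +x jaw. Each clip has such a leaf on the tube's +y side, hinged at the board (z = 12 mm), up to z = 47 mm. It gives way to about 6 to 12 N: a tube gripped at its middle and moved (or rolled) level 15 to 19 mm to the board's +y pushes the leaf aside, is clear of the hooks and can be lifted; the leaf then springs back
- rocker: white tube rocker fixed to the bench, base 190 mm in x, 250 mm in y, 30 mm high; origin under its middle, on the bench top, z up. It carries the sloped cradle (middle at y = -30 mm) and, at y = +95 mm, the load/run lever on a grey block 70 x 50 x 25 mm
- cradle: sloped cradle of the rocker, standing still, 0.26 rad (15 degrees) up towards +x; x up the slope along the tubes, y across, z square to the slope; origin on the level of a seated tube's axis, 95 mm above the bench. Two black rails, 8 mm wide, cross it at x = -45 and +25 mm, each with 4 V notches; ridges between them reach z = -2 mm. Deck between the rails at z = -33 mm
- stop_lip (a point): top inner edge of the stop lip across the cradle's low end, at the cradle's x = -88 mm, z = +4 mm; a tube may lie against it or a little short of it
- switch (a joint): load/run lever of the rocker (its motor is idle throughout): steel lever with red ball, turning about an axis along the rocker's y through its (0, 95, 52) mm. 0 = load, leaning 0.5 rad to the rocker's -x (the cradle's low side); 1.0 rad = run, leaning 0.5 rad to +x. Starts at run (0.85 to 1.0). Moves with 1 to 2 N at the ball and stays where it is left
- switch_tip (a point): middle of the lever's red ball, 26 mm across, 60 mm from the lever's axis (105 mm above the bench at either end of its swing, 112 mm upright)
- vial1: small glass vial, 22 mm across, 45 mm tall, red cap; a bystander, origin under its middle
- vial2: small glass vial, 22 mm across, 45 mm tall, white cap; a bystander, origin under its middle
- tape: roll of pink tape lying flat, 60 mm across, 18 mm tall; a bystander, origin under its middle
- beaker: glass beaker, 70 mm across, 85 mm tall; a bystander, origin under its middle
- stopper: black rubber stopper, 30 mm across, 28 mm tall; a bystander, origin under its middle
There are look-alikes about, which are no part of the job. Leave any purple look-alike of the part that bears tube3_mid alone.

How it is judged:
By the outcome, as a careful person would: the job done as asked, in the order asked, and still so for the second after the job is handed in, with the robot touching nothing.
Of tube1, tube2, tube3, tube4 only 3 to 4 are there at a start; the rules pass over those that are not, and their reading is None.
At some moment in a run one of tube1, tube2, tube3, tube4 may be knocked a few centimetres aside while the robot is not near it.
Once in a run the grip may slacken for a moment while it holds something.
It also fails if it takes over 210 s, if anything falls off the work surface, if the arm or the gripper's body presses on something with over 40 N, if the wrist force passes 120 N, or if a joint passes its speed limit or range.

## Working session

There is one attempt and no reset: what is moved stays moved. The work goes in short steps, Python scripts to look and compute and a tool call to move; the robot and the scene stay as the last step left them, time stands still between calls to the robot, and variables do not carry over. Pictures are saved under pics/ and viewed, about 12 in all and at most 16, crops included, and the job is handed in when it is done.

Besides the shell and the picture viewer there is one more tool, called after "Request:" as name([rows], argument=value, ...), one row to a line, values as JSON. step_arm: Moves the arm, as the interface text tells. Its arguments: {"type":"object","properties":{"steps":{"type":"array"}},"required":["steps"]}

```bash
mkdir -p pics; ls
cat > h.py <<'E'
from bench import *
import numpy as np, cv2
from scipy.spatial.transform import Rotation as R
def cam(name):
    m=camera_model(name); o=np.array(m["orientation"]); 
    Rm=o if o.shape==(3,3) else R.from_euler('xyz',o).as_matrix()
    return np.array(m["intrinsics"]),np.array(m["origin"]),Rm
def pts(c,depth,mask):
    K,o,Rm=c; v,u=np.nonzero(mask&(depth>0)); d=depth[v,u]
    p=np.stack([(u-K[0,2])/K[0,0]*d,(v-K[1,2])/K[1,1]*d,d],1)
    return p@Rm.T+o
def proj(c,p):
    K,o,Rm=c; q=(np.atleast_2d(p)-o)@Rm; q=q@K.T; return q[:,:2]/q[:,2:]
def save(n,im): cv2.imwrite('pics/'+n+'.png',im[:,:,::-1])
E
python3 - <<'E'
from h import *
print(get_obs())
for n in ("scene","side"):
    im,d=snapshot(n); save(n+'0',im); print(n,camera_model(n))
    c=cam(n)
    for q in ["tube1_mid","tube2_mid","tube3_mid","tube4_mid","clipboard","rocker","cradle","switch","beaker","tape","vial1","vial2","stopper"]:
        for s in silhouettes(n,q)[:3]:
            p=pts(c,d,s["pixels"])
            if len(p): print(q,round(s["confidence"],2),s["rect"],np.median(p,0).round(3),p.min(0).round(3),p.max(0).round(3))
E
```

```text
pics
{'time': 0.0, 'joint_positions': array([-1.26307339e+00,  8.79547643e-02,  1.37218551e+00, -4.70713954e-05,
        1.68359249e+00, -1.03102664e-01]), 'qvel': array([-0.00136205, -0.00040885,  0.00064507, -0.00096929, -0.00028873,
        0.00074581]), 'joint_torque': array([ 4.54821002e-04, -3.40183353e+01, -3.02424037e+01,  7.16809463e-02,
        3.29589285e-02, -1.58921021e-04]), 'tool_pos': array([ 0.21947651, -0.50375756,  0.21233916]), 'ee_rot': array([-3.13945910e+00, -1.73724393e-04,  4.10820170e-01]), 'wrist_force': array([-0.81058774,  0.48747627,  0.13972884]), 'wrist_torque': array([ 0.04414476, -0.02526009,  0.0100606 ]), 'width': 0.09375669346464319}
scene {'intrinsics': array([[415.38454737,   0.        , 252.17546401],
       [  0.        , 415.38454737, 186.60928731],
       [  0.        ,   0.        ,   1.        ]]), 'origin': array([ 1.0003082 , -0.56448303,  1.24499097]), 'orientation': array([-2.56024994,  0.00705615,  0.67793525])}
tube1_mid 0.78 [260.0, 165.6, 290.5, 193.5] [0.536 0.115 0.046] [0.461 0.093 0.031] [0.605 0.146 0.053]
tube2_mid 0.46 [272.
[... 3423 characters left out ...]
.0] [0.481 0.525 0.055] [ 0.447  0.422 -0.002] [0.573 0.557 0.089]
tape 0.66 [291.9, 154.1, 300.7, 158.0] [ 0.598 -0.521  0.013] [ 0.567 -0.6   -0.002] [ 0.631 -0.494  0.021]
tape 0.32 [273.3, 178.5, 285.2, 194.9] [ 0.498 -0.079  0.103] [ 0.482 -0.141  0.036] [ 0.516 -0.069  0.12 ]
vial1 0.54 [224.2, 172.6, 232.5, 181.2] [ 0.751 -0.184  0.028] [ 0.743 -0.197  0.005] [ 0.765 -0.176  0.047]
vial1 0.41 [194.8, 192.9, 203.5, 206.0] [0.762 0.019 0.03 ] [0.755 0.002 0.003] [0.775 0.026 0.048]
vial2 0.54 [224.2, 172.6, 232.5, 181.2] [ 0.751 -0.184  0.028] [ 0.743 -0.197  0.005] [ 0.765 -0.176  0.047]
vial2 0.41 [194.8, 192.9, 203.5, 206.0] [0.762 0.019 0.03 ] [0.755 0.002 0.003] [0.775 0.026 0.048]
```

Run:
```python
import cv2,numpy as np
a=cv2.imread('pics/scene0.png')[80:300,150:350]; b=cv2.imread('pics/side0.png')[150:384,150:350]
a=cv2.resize(a,None,fx=2,fy=2.6,interpolation=cv2.INTER_CUBIC);b=cv2.resize(b,(400,572),interpolation=cv2.INTER_CUBIC)
cv2.imwrite('pics/v1.png',np.hstack([a,b]))
```

```text
(no output)
```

View pics/v1.png

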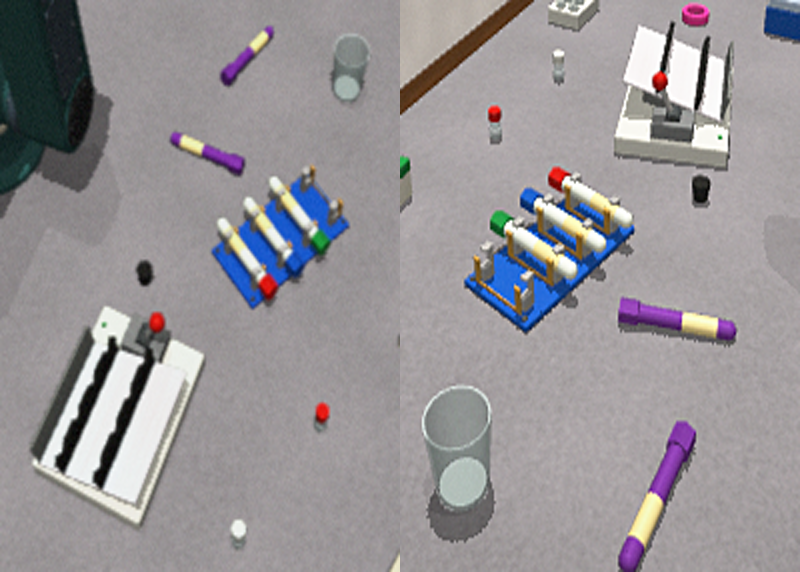

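Tubes 1–3 (red, blue, green caps) sit in the board and clip 4 is empty. The two purple look-alikes lie loose on the bench at scene pixels (255,140) and (273,100), and I'm leaving them alone. Next I fit the board and rocker poses.

```bash
cat > fit.py <<'E'
from h import *
def rect(P): 
    (c,s,a)=cv2.minAreaRect((P[:,:2]*1000).astype(np.float32)); return np.round(c,1),np.round(s,1),round(a,2)
def fits(n,im,d):
    c=cam(n); full=np.ones(d.shape,bool)
    hsv=cv2.cvtColor(im,cv2.COLOR_RGB2HSV); H,S,V=[hsv[...,i].astype(int) for i in range(3)]
    allp=np.zeros(d.shape+(3,)); m=d>0; allp[m]=pts(c,d,full)
    X,Y,Z=[allp[...,i] for i in range(3)]
    b=m&(abs(H-109)<8)&(S>170)&(Z>0.004)&(Z<0.016)&(X<.75)&(X>.4)&(Y>.05)&(Y<.4)
    if b.sum()>50: print(n,'board',b.sum(),rect(allp[b]),allp[b].mean(0).round(4))
    for q,lo,hi in(("red",-6,6),("blue",100,118),("green",52,75)):
        # caps: coloured, above z .03 near board
        hh=np.where(H>170,H-180,H)
        k=m&(hh>=lo)&(hh<=hi)&(S>130)&(V>60)&(Z>.036)&(Z<.06)&(X<.72)&(X>.4)&(Y>.03)&(Y<.4)
        if k.sum()>8: print(n,q,'cap',k.sum(),allp[k].mean(0).round(4),allp[k].min(0).round(3),allp[k].max(0).round(3))
    hh=np.where(H>170,H-180,H)
    k=m&(abs(hh)<7)&(S>130)&(Z>.08)&(Z<.14)
    if k.sum()>8: print(n,'ball',k.sum(),allp[k].mean(0).round(4),allp[k].min(0).round(3),allp[k].max(0).round(3))
    r=m&(Z>.022)&(Z<.036)&(X>.33)&(X<.7)&(Y<-.03)&(Y>-.4)&(S<60)&(V>120)
    if r.sum()>50: print(n,'base',r.sum(),rect(allp[r]))
    blk=m&(Z>.045)&(X>.35)&(X<.68)&(Y<-.05)&(Y>-.4)&(V<60)
    if blk.sum()>50: print(n,'black',blk.sum(),rect(allp[blk]))
    w=m&(Z>.04)&(X>.35)&(X<.68)&(Y<-.05)&(Y>-.4)&(S<60)&(V>120)
    if w.sum()>200:
        P=allp[w]
        for _ in range(5):
            A=np.c_[P[:,:2],np.ones(len(P))]; s=np.linalg.lstsq(A,P[:,2],rcond=None)[0]; e=abs(A@s-P[:,2]); P=P[e<max(.003,np.median(e)*2)]
        print(n,'deck',len(P),s.round(4),'slope',np.hypot(*s[:2]).round(3),'dir',np.arctan2(s[1],s[0]).round(4),rect(P))
    return allp
E
python3 - <<'E'
from fit import *
for n in("scene","side"):
    im,d=snapshot(n); a=fits(n,im,d)
E
```

```text
scene board 740 (array([549.2, 201.2]), array([228.1, 118.8]), 75.3) [0.5492 0.1946 0.009 ]
scene red cap 47 [0.5918 0.1019 0.0457] [0.578 0.092 0.036] [0.605 0.114 0.053]
scene blue cap 56 [0.6062 0.1655 0.0453] [0.57  0.128 0.036] [0.635 0.242 0.056]
scene green cap 45 [0.6208 0.217  0.0447] [0.606 0.206 0.037] [0.633 0.231 0.052]
scene ball 46 [ 0.5075 -0.0884  0.1123] [ 0.493 -0.097  0.083] [ 0.517 -0.078  0.122]
scene base 910 (array([ 506.8, -182.3]), array([189.5, 252.7]), 14.67)
scene black 671 (array([ 486., -199.]), array([121.6, 229. ]), 14.01)
scene deck 1543 [ 0.2466  0.0629 -0.0528] slope 0.254 dir 0.2497 (array([ 512.9, -183.3]), array([171.2, 241.1]), 14.96)
side board 990 (array([546.4, 208.2]), array([228. , 120.6]), 75.47) [0.542  0.2394 0.01  ]
side red cap 54 [0.5908 0.1126 0.0463] [0.578 0.095 0.036] [0.604 0.122 0.055]
side blue cap 60 [0.602  0.1752 0.0461] [0.536 0.157 0.036] [0.619 0.298 0.052]
side green cap 59 [0.6182 0.2305 0.0463] [0.605 0.215 0.036] [0.632 0.239 0.053]
side ball 93 [ 0.6454 -0.4337  0.1232] [ 0.491 -0.884  0.093] [ 0.873 -0.07   0.139]
side base 671 (array([ 503.7, -176.4]), array([188.7, 248.1]), 14.96)
side black 159 (array([ 479.6, -190.3]), array([115.9, 229.1]), 14.06)
side deck 867 [ 0.25    0.0643 -0.0535] slope 0.258 dir 0.2518 (array([ 512.5, -181.4]), array([168.5, 240.9]), 14.69)
```

```bash
cat > geo.py <<'E'
from h import *
BC=np.array([.548,.204,0]); BY=-.255
RC=np.array([.505,-.180,0]); RY=.256
Rz=lambda a:R.from_euler('z',a).as_matrix()
brd=lambda x,y,z:BC+Rz(BY)@[x,y,z]
rck=lambda x,y,z:RC+Rz(RY)@[x,y,z]
CR=R.from_euler('xyz',[0,-.26,RY]).as_matrix()
crd=lambda x,y,z:rck(0,-30/1000,.095)+CR@[x,y,z]
FL=R.from_euler('x',np.pi).as_matrix()
def down(yaw): return Rz(yaw)@FL
PLACE=CR@FL
def pose():
    o=get_obs(); return np.array(o['tool_pos']),R.from_euler('xyz',o['ee_rot']).as_matrix()
def rel(seq,start=None):
    "seq of (tag,pos,R): shift/turn from the start pose"
    p,r=start or pose()
    for t,q,Q in seq:
        d=r.T@(np.array(q)-p); w=R.from_matrix(r.T@Q).as_rotvec()
        print(t,'t',d.round(4),'a',w.round(3),'rows>=',max(np.linalg.norm(d)/.05,np.linalg.norm(w)/.15).round(1))
def chain(seq):
    s=pose()
    for x in seq: rel([x],s); s=(np.array(x[1]),x[2])
E
python3 - <<'E'
from geo import *
b=rck(.027,.095,0); D=down(RY+np.pi/2)
hi=[b[0],b[1],.20]; e=rck(-.0288-.013,.095,.105)
chain([('above',hi,D),('down',[b[0],b[1],.106],D),('mid',rck(-.009,.095,.110),D),('load',e,D),('up',e+[0,0,.1],D)])
im,d=snapshot('wrist');save('w0',im)
E
```

```text
above t [ 0.4324 -0.273   0.0135] a [ 0.     0.    -1.416] rows>= 10.2
down t [ 0.    -0.     0.094] a [0. 0. 0.] rows>= 1.9
mid t [ 0.    -0.036 -0.004] a [0. 0. 0.] rows>= 0.7
load t [-0.     -0.0328  0.005 ] a [0. 0. 0.] rows>= 0.7
up t [ 0.   0.  -0.1] a [0. 0. 0.] rows>= 2.0
```

View pics/w0.png

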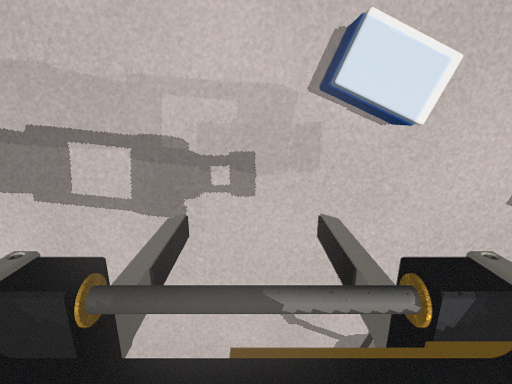

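The wrist view shows the open fingers at (160,240) and (345,240), and a blue and white box on the bench at (395,65), clear of the path. Now I move above the lever.

Request:
step_arm([
  {"jaw":0.5,"tx":0.43,"ty":-0.27,"tz":0,"az":-1.416},
  {"jaw":0.5,"tx":0.43,"ty":-0.27,"tz":0,"az":-1.416},
  {"jaw":0.5,"tx":0.43,"ty":-0.27,"tz":0,"az":-1.416},
  {"jaw":0.5,"tx":0.43,"ty":-0.27,"tz":0,"az":-1.416},
  {"jaw":0.5,"tx":0.43,"ty":-0.27,"tz":0,"az":-1.416},
  {"jaw":0.5,"tx":0.43,"ty":-0.27,"tz":0,"az":-1.416},
  {"jaw":0.5,"tx":0.43,"ty":-0.27,"tz":0,"az":-1.416},
  {"jaw":0.5,"tx":0.43,"ty":-0.27,"tz":0,"az":-1.416},
])

```text
invalid input
```

Run:
```python
from fit import *
from geo import *
print(get_obs()['tool_pos'],get_obs()['ee_rot'])
b=rck(.027,.095,0); D=down(RY+np.pi/2)
rel([('above',[b[0],b[1],.2],D)])
im,d=snapshot('wrist');save('w1',im); fits('wrist',im,d)
```

```text
[ 0.21964802 -0.50425464  0.21349494] [ 3.14151913e+00 -1.38118210e-05  4.10791079e-01]
above t [ 0.4324 -0.273   0.0135] a [ 0.     0.    -1.416] rows>= 10.2
```

Request:
step_arm([
  {"jaw":0.5,"tx":0.43,"ty":-0.27,"tz":0,"ax":0,"ay":0,"az":-1.416},
  {"jaw":0.5,"tx":0.43,"ty":-0.27,"tz":0,"ax":0,"ay":0,"az":-1.416},
  {"jaw":0.5,"tx":0.43,"ty":-0.27,"tz":0,"ax":0,"ay":0,"az":-1.416},
  {"jaw":0.5,"tx":0.43,"ty":-0.27,"tz":0,"ax":0,"ay":0,"az":-1.416},
  {"jaw":0.5,"tx":0.43,"ty":-0.27,"tz":0,"ax":0,"ay":0,"az":-1.416},
  {"jaw":0.5,"tx":0.43,"ty":-0.27,"tz":0,"ax":0,"ay":0,"az":-1.416},
  {"jaw":0.5,"tx":0.43,"ty":-0.27,"tz":0,"ax":0,"ay":0,"az":-1.416},
  {"jaw":0.5,"tx":0.43,"ty":-0.27,"tz":0,"ax":0,"ay":0,"az":-1.416},
])

```text
time: 2.4
tool_pos: [0.4461, -0.1721, 0.2138]
ee_rot: [3.141, 0.001, 1.617]
wrist_force: [-0.7, -0.6, -0.0]
width: 0.0471
```

Run:
```python
from fit import *
from geo import *
print(get_obs()['tool_pos'],get_obs()['ee_rot'])
b=rck(.027,.095,0); D=down(RY+np.pi/2)
rel([('above',[b[0],b[1],.2],D)])
im,d=snapshot('wrist');save('w1',im); fits('wrist',im,d)
```

```text
[ 0.44610107 -0.17214402  0.21383103] [3.14064895e+00 7.13049246e-04 1.61682688e+00]
above t [0.088  0.0651 0.0138] a [ 0.001  0.001 -0.21 ] rows>= 2.2
wrist ball 516 [ 0.505  -0.0757  0.1161] [ 0.494 -0.087  0.108] [ 0.518 -0.064  0.121]
wrist base 4696 (array([484.4, -84.9]), array([190.2,  67.7]), 15.48)
wrist black 33239 (array([ 489.4, -177.3]), array([141.7, 213.8]), 39.22)
wrist deck 11592 [ 0.2579  0.0795 -0.0569] slope 0.27 dir 0.299 (array([ 523.5, -199.3]), array([168.6, 183.8]), 15.83)
```

```bash
sed -i 's/^RC=.*; RY=.256/RC=np.array([.505,-.176,0]); RY=.258/' geo.py
python3 - <<'E'
from geo import *
b=rck(.026,.095,0); D=down(RY+np.pi/2)
e=rck(-.0288-.013,.095,.105)
chain([('above',[b[0],b[1],.19],D),('down',[b[0],b[1],.106],D),('mid',rck(-.009,.095,.110),D),('load',e,D),('up',e+[0,0,.1],D)])
E
```

```text
above t [0.0842 0.0612 0.0244] a [ 0.005 -0.005 -0.199] rows>= 2.1
down t [ 0.    -0.     0.084] a [0. 0. 0.] rows>= 1.7
mid t [ 0.    -0.035 -0.004] a [0. 0. 0.] rows>= 0.7
load t [-0.     -0.0328  0.005 ] a [0. 0. 0.] rows>= 0.7
up t [ 0.   0.  -0.1] a [0. 0. 0.] rows>= 2.0
```

Request:
step_arm([
  {"jaw":0.5,"tx":0.084,"ty":0.061,"tz":0.01,"ax":0,"ay":0,"az":-0.2},
  {"jaw":0.5,"tx":0.084,"ty":0.061,"tz":0.01,"ax":0,"ay":0,"az":-0.2},
  {"jaw":0.5,"tx":0.084,"ty":0.061,"tz":0.02,"ax":0,"ay":0,"az":-0.2},
  {"jaw":0.5,"tx":0.084,"ty":0.061,"tz":0.06,"ax":0,"ay":0,"az":-0.2},
  {"jaw":0.5,"tx":0.084,"ty":0.061,"tz":0.09,"ax":0,"ay":0,"az":-0.2},
  {"jaw":0.5,"tx":0.084,"ty":0.061,"tz":0.108,"ax":0,"ay":0,"az":-0.2},
  {"jaw":0.5,"tx":0.084,"ty":0.061,"tz":0.108,"ax":0,"ay":0,"az":-0.2},
])

```text
time: 3.15
tool_pos: [0.5033, -0.0772, 0.1026]
ee_rot: [-3.14, -0.008, 1.828]
wrist_force: [-0.5, -0.2, -0.5]
width: 0.0466
```

Request:
step_arm([
  {"jaw":0.5,"tx":0,"ty":-0.018,"tz":-0.002,"ax":0,"ay":0,"az":0},
  {"jaw":0.5,"tx":0,"ty":-0.035,"tz":-0.004,"ax":0,"ay":0,"az":0},
  {"jaw":0.5,"tx":0,"ty":-0.052,"tz":-0.002,"ax":0,"ay":0,"az":0},
  {"jaw":0.5,"tx":0,"ty":-0.064,"tz":0,"ax":0,"ay":0,"az":0},
  {"jaw":0.5,"tx":0,"ty":-0.066,"tz":0,"ax":0,"ay":0,"az":0},
  {"jaw":0.5,"tx":0,"ty":-0.068,"tz":0,"ax":0,"ay":0,"az":0},
])

```text
time: 3.75
tool_pos: [0.4404, -0.0949, 0.1042]
ee_rot: [3.135, -0.006, 1.828]
wrist_force: [9.3, 1.8, -1.5]
width: 0.0472
```

Run:
```python
from fit import *
from geo import *
o=get_obs();print(o['tool_pos'],o['wrist_force'],o['width'])
im,d=snapshot('side');save('s2',im); fits('side',im,d)
print(proj(cam('side'),rck(-.0288,.095,.105)),proj(cam('side'),rck(.0288,.095,.105)))
cv2.imwrite('pics/s2c.png',cv2.resize(im[140:240,230:350,::-1],None,fx=4,fy=4))
```

```text
[ 0.44036427 -0.0948706   0.10422328] [ 9.33761153  1.83433643 -1.53670021] 0.04716403027362618
side board 985 (array([545.5, 208.5]), array([229.2, 120.9]), 75.44) [0.5422 0.2398 0.01  ]
side red cap 57 [0.5905 0.1124 0.0459] [0.576 0.092 0.037] [0.604 0.124 0.054]
side blue cap 58 [0.6019 0.1754 0.0467] [0.535 0.156 0.037] [0.619 0.299 0.054]
side green cap 58 [0.6184 0.2305 0.0465] [0.606 0.218 0.036] [0.633 0.239 0.053]
side ball 90 [ 0.6283 -0.4323  0.1221] [ 0.44  -0.782  0.08 ] [ 0.87  -0.083  0.14 ]
side base 669 (array([ 503.8, -176.2]), array([188.9, 249.8]), 15.04)
side black 1211 (array([ 463.5, -181.8]), array([176.4, 258.1]), 15.98)
side deck 1172 [-0.4606  0.5841  0.4419] slope 0.744 dir 2.2386 (array([ 488.3, -180.2]), array([214.5, 264.1]), 15.49)
[[295.11821541 185.53693718]] [[277.5802018  183.81211642]]
```

View pics/s2c.png

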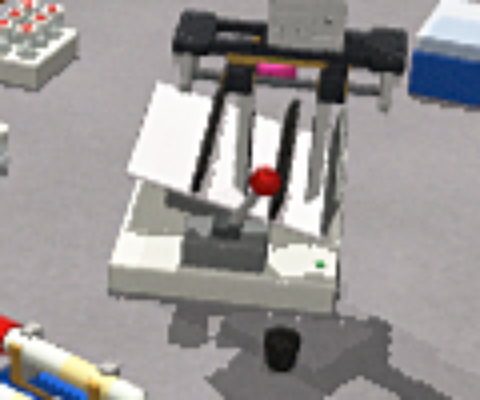

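The lever is against its load stop: the force is 9 N, and the ball at side pixel (296,185) matches the predicted load position (295,185.5). Next I back off, go up, and look over the board.

Run:
```python
from geo import *
p,r=pose(); D=down(RY+np.pi/2)
chain([('up',p+[0,0,.11],D),('board',brd(-.0,.0,.25),down(BY))])
print(cam('wrist')[1]-p, r.T@(cam('wrist')[1]-p), r.T@cam('wrist')[2])
```

```text
up t [ 0.0006  0.0007 -0.11  ] a [ 0.006 -0.006 -0.001] rows>= 2.2
board t [ 0.2615  0.1803 -0.0358] a [-0.    -0.     2.084] rows>= 13.9
[-0.02068263  0.07331053  0.17146101] [ 0.07714076 -0.00029049 -0.1710272 ] [[ 9.92687920e-04 -9.64200914e-01 -2.65170911e-01]
 [ 9.99999504e-01  9.34174030e-04  3.46780019e-04]
 [-8.66498323e-05 -2.65171124e-01  9.64201363e-01]]
```

Request:
step_arm([
  {"jaw":0.5,"tx":0,"ty":0.004,"tz":0,"ax":0,"ay":0,"az":0},
  {"jaw":0.5,"tx":0,"ty":0.004,"tz":-0.05,"ax":0,"ay":0,"az":0},
  {"jaw":0.5,"tx":0,"ty":0.004,"tz":-0.1,"ax":0,"ay":0,"az":0},
  {"jaw":0.5,"tx":0,"ty":0.004,"tz":-0.11,"ax":0,"ay":0,"az":0},
])

```text
time: 4.2
tool_pos: [0.4462, -0.0956, 0.2206]
ee_rot: [3.128, 0.0, 1.828]
wrist_force: [0.0, -0.5, 1.0]
width: 0.0471
```

Request:
step_arm([
  {"jaw":0.5,"tx":0.26,"ty":0.18,"tz":-0.036,"ax":0,"ay":0,"az":2.084},
  {"jaw":0.5,"tx":0.26,"ty":0.18,"tz":-0.036,"ax":0,"ay":0,"az":2.084},
  {"jaw":0.5,"tx":0.26,"ty":0.18,"tz":-0.036,"ax":0,"ay":0,"az":2.084},
  {"jaw":0.5,"tx":0.26,"ty":0.18,"tz":-0.036,"ax":0,"ay":0,"az":2.084},
  {"jaw":0.5,"tx":0.26,"ty":0.18,"tz":-0.036,"ax":0,"ay":0,"az":2.084},
  {"jaw":0.5,"tx":0.26,"ty":0.18,"tz":-0.036,"ax":0,"ay":0,"az":2.084},
  {"jaw":0.5,"tx":0.26,"ty":0.18,"tz":-0.036,"ax":0,"ay":0,"az":2.084},
  {"jaw":0.5,"tx":0.26,"ty":0.18,"tz":-0.036,"ax":0,"ay":0,"az":2.084},
])

```text
time: 5.0
tool_pos: [0.5542, 0.2065, 0.2572]
ee_rot: [-3.14, -0.011, 0.726]
wrist_force: [-0.3, -0.5, 0.0]
width: 0.0469
```

Run:
```python
from geo import *
rel([('board',brd(0,0,.25),down(BY))])
```

```text
board t [-0.0064 -0.0022  0.0072] a [-0.007 -0.01   0.981] rows>= 6.5
```

Request:
step_arm([
  {"jaw":0.42,"tx":-0.006,"ty":-0.002,"tz":0,"ax":0,"ay":-0.01,"az":0.98},
  {"jaw":0.42,"tx":-0.006,"ty":-0.002,"tz":0,"ax":0,"ay":-0.01,"az":0.98},
  {"jaw":0.42,"tx":-0.006,"ty":-0.002,"tz":0,"ax":0,"ay":-0.01,"az":0.98},
  {"jaw":0.42,"tx":-0.006,"ty":-0.002,"tz":0,"ax":0,"ay":-0.01,"az":0.98},
  {"jaw":0.42,"tx":-0.006,"ty":-0.002,"tz":0,"ax":0,"ay":-0.01,"az":0.98},
  {"jaw":0.42,"tx":-0.006,"ty":-0.002,"tz":0,"ax":0,"ay":-0.01,"az":0.98},
  {"jaw":0.42,"tx":-0.006,"ty":-0.002,"tz":0,"ax":0,"ay":-0.01,"az":0.98},
  {"jaw":0.42,"tx":-0.006,"ty":-0.002,"tz":0,"ax":0,"ay":-0.01,"az":0.98},
])

```text
time: 5.8
tool_pos: [0.5481, 0.2038, 0.2559]
ee_rot: [-3.138, 0.006, -0.254]
wrist_force: [0.5, 0.2, -0.1]
width: 0.0395
```

```bash
cat > tubes.py <<'E'
from fit import *
from geo import *
def tubes(n='wrist',tag='w'):
    im,d=snapshot(n); save(tag,im); a=fits(n,im,d); c=cam(n)
    for q in("tube1_mid","tube2_mid","tube3_mid","tube4_mid"):
        for s in silhouettes(n,q)[:3]:
            p=pts(c,d,s["pixels"]); 
            if len(p)<50: continue
            p=p[p[:,2]>np.percentile(p[:,2],98)-.012]
            (cx,cy),sz,an=cv2.minAreaRect((p[:,:2]*1000).astype(np.float32))
            print(q,round(s["confidence"],2),'ctr',np.round([cx,cy],1),np.round(sz,1),round(an,1),'brd',(Rz(BY).T@(np.array([cx/1e3,cy/1e3,0])-BC)).round(4),'z',p[:,2].max().round(4))
    return im
E
python3 - <<'E'
from tubes import *
rel([('board',brd(0,0,.25),down(BY))])
tubes(tag='w3')
E
```

```text
board t [-0.0001 -0.0001  0.0059] a [-0.004  0.006  0.001] rows>= 0.1
wrist board 4390 (array([547.3, 204.8]), array([227.2, 116.7]), 75.63) [0.5577 0.2195 0.0099]
wrist red cap 315 [0.5898 0.1085 0.0479] [0.575 0.094 0.041] [0.603 0.121 0.053]
wrist blue cap 310 [0.6042 0.1657 0.0479] [0.59  0.152 0.037] [0.618 0.18  0.053]
wrist green cap 296 [0.618  0.2233 0.0481] [0.604 0.21  0.036] [0.632 0.237 0.053]
wrist ball 358 [ 0.4566 -0.091   0.1102] [ 0.442 -0.104  0.098] [ 0.466 -0.084  0.118]
wrist base 5519 (array([ 492.7, -130.3]), array([190.2, 144.9]), 14.98)
wrist black 500 (array([ 462.7, -109.9]), array([120.7,  80.9]), 13.02)
wrist deck 1740 [ 0.2677  0.0249 -0.0683] slope 0.269 dir 0.0927 (array([ 504.4, -102.2]), array([146.7,  83.8]), 13.52)
tube1_mid 0.91 ctr [528.8 121.9] [ 24.1 149.9] 76.6 brd [ 0.0021 -0.0843  0.    ] z 0.0532
tube1_mid 0.28 ctr [ 548.3 -118.9] [70.8 31.1] 11.2 brd [ 0.0817 -0.3124  0.    ] z 0.0955
tube2_mid 0.76 ctr [544.  179.7] [ 22.7 149.2] 76.3 brd [ 0.0022 -0.0245  0.    ] z 0.0527
tube2_mid 0.41 ctr [551.8 209.4] [208.7 107.2] 78.2 brd [0.0023 0.0062 0.    ] z 0.0544
tube3_mid 0.91 ctr [558.  239.8] [ 22.9 149.5] 75.2 brd [0.0007 0.0371 0.    ] z 0.0531
tube3_mid 0.58 ctr [374.5 246.7] [91.6 24.2] 14.5 brd [-0.1786 -0.0024  0.    ] z 0.0288
```

View pics/w3.png

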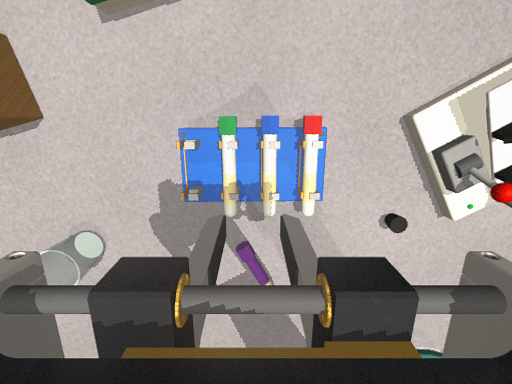

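The picture shows the green, blue and red tubes in their clips at (230,165), (270,165) and (310,165), and clip 4 empty. I start with tube 3 (green).

Run:
```python
from geo import *
D=down(BY)
chain([('above',brd(.006,.0365,.12),D),('grasp',brd(.006,.0365,.027),D)])
```

```text
above t [ 0.0063 -0.0357  0.137 ] a [-0.005  0.004  0.002] rows>= 2.8
grasp t [ 0.    -0.     0.093] a [0. 0. 0.] rows>= 1.9
```

Request:
step_arm([
  {"jaw":0.42,"tx":0.006,"ty":-0.036,"tz":0.04,"ax":-0.005,"ay":0.004,"az":0},
  {"jaw":0.42,"tx":0.006,"ty":-0.036,"tz":0.09,"ax":-0.005,"ay":0.004,"az":0},
  {"jaw":0.42,"tx":0.006,"ty":-0.036,"tz":0.137,"ax":-0.005,"ay":0.004,"az":0},
  {"jaw":0.42,"tx":0.006,"ty":-0.036,"tz":0.17,"ax":-0.005,"ay":0.004,"az":0},
  {"jaw":0.42,"tx":0.006,"ty":-0.036,"tz":0.2,"ax":-0.005,"ay":0.004,"az":0},
  {"jaw":0.42,"tx":0.006,"ty":-0.036,"tz":0.22,"ax":-0.005,"ay":0.004,"az":0},
  {"jaw":0.42,"tx":0.006,"ty":-0.036,"tz":0.23,"ax":-0.005,"ay":0.004,"az":0},
  {"jaw":0.42,"tx":0.006,"ty":-0.036,"tz":0.23,"ax":-0.005,"ay":0.004,"az":0},
])

```text
time: 6.85
tool_pos: [0.5614, 0.2383, 0.0253]
ee_rot: [3.14, 0.003, -0.253]
wrist_force: [-0.3, 0.3, -0.1]
width: 0.0396
```

Request:
step_arm([
  {"jaw":0.1,"tx":0,"ty":0,"tz":0,"ax":0,"ay":0,"az":0},
  {"jaw":0.1,"tx":0,"ty":0,"tz":0,"ax":0,"ay":0,"az":0},
  {"jaw":0.1,"tx":0,"ty":0,"tz":0,"ax":0,"ay":0,"az":0},
  {"jaw":0.1,"tx":0,"ty":0,"tz":0,"ax":0,"ay":0,"az":0},
])

```text
time: 7.25
tool_pos: [0.5624, 0.2383, 0.027]
ee_rot: [3.141, 0.0, -0.253]
wrist_force: [0.5, -0.0, 2.8]
width: 0.0195
```

Request:
step_arm([
  {"jaw":0.1,"tx":0,"ty":-0.006,"tz":0,"ax":0,"ay":0,"az":0},
  {"jaw":0.1,"tx":0,"ty":-0.012,"tz":0,"ax":0,"ay":0,"az":0},
  {"jaw":0.1,"tx":0,"ty":-0.018,"tz":0,"ax":0,"ay":0,"az":0},
  {"jaw":0.1,"tx":0,"ty":-0.018,"tz":0,"ax":0,"ay":0,"az":0},
])

```text
time: 7.65
tool_pos: [0.5659, 0.2532, 0.0258]
ee_rot: [3.133, 0.002, -0.252]
wrist_force: [-1.7, -8.4, 2.1]
width: 0.0189
```

Request:
step_arm([
  {"jaw":0.1,"tx":0,"ty":-0.005,"tz":0,"ax":0,"ay":0,"az":0},
  {"jaw":0.1,"tx":0,"ty":-0.005,"tz":0,"ax":0,"ay":0,"az":0},
  {"jaw":0.1,"tx":0,"ty":-0.005,"tz":-0.01,"ax":0,"ay":0,"az":0},
  {"jaw":0.1,"tx":0,"ty":-0.005,"tz":-0.025,"ax":0,"ay":0,"az":0},
  {"jaw":0.1,"tx":0,"ty":-0.005,"tz":-0.05,"ax":0,"ay":0,"az":0},
  {"jaw":0.1,"tx":0,"ty":-0.005,"tz":-0.09,"ax":0,"ay":0,"az":0},
  {"jaw":0.1,"tx":0,"ty":-0.005,"tz":-0.14,"ax":0,"ay":0,"az":0},
  {"jaw":0.1,"tx":0,"ty":-0.005,"tz":-0.16,"ax":0,"ay":0,"az":0},
])

```text
time: 8.45
tool_pos: [0.5701, 0.2613, 0.1927]
ee_rot: [3.141, -0.006, -0.252]
wrist_force: [0.5, 0.1, 0.2]
width: 0.0193
```

Run:
```python
from geo import *
im,d=snapshot('wrist');save('w4',im)
a,_=snapshot('side')
cv2.imwrite('pics/v4.png',np.hstack([im,a[100:340,130:370].repeat(1.0 if 0 else 1,0) if 0 else cv2.resize(a[140:332,130:270],(280,384))])[:,:,::-1])
chain([('hi',crd(.006,-.025,.10),PLACE),('near',crd(.006,-.025,.012-.011),PLACE),('seat',crd(.006,-.025,-.011),PLACE)])
```

```text
hi t [ 0.055   0.4974 -0.0006] a [ 0.069  0.248 -0.506] rows>= 10.0
near t [-0.    -0.     0.099] a [0. 0. 0.] rows>= 2.0
seat t [-0.     0.     0.012] a [0. 0. 0.] rows>= 0.2
```

View pics/v4.png

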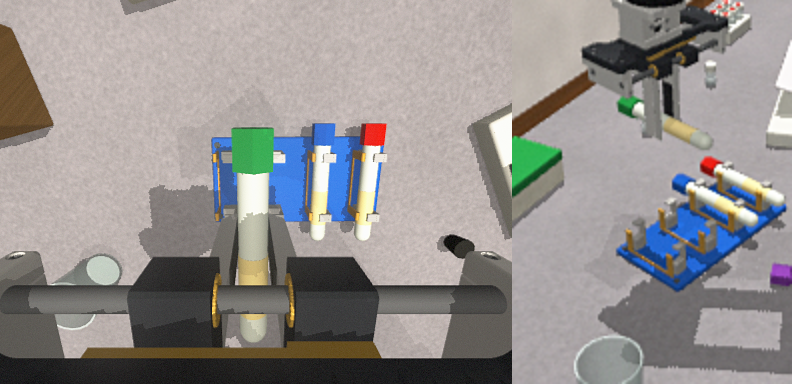

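Request:
step_arm([
  {"jaw":0.1,"tx":0.055,"ty":0.497,"tz":0,"ax":0.069,"ay":0.248,"az":-0.506},
  {"jaw":0.1,"tx":0.055,"ty":0.497,"tz":0,"ax":0.069,"ay":0.248,"az":-0.506},
  {"jaw":0.1,"tx":0.055,"ty":0.497,"tz":0,"ax":0.069,"ay":0.248,"az":-0.506},
  {"jaw":0.1,"tx":0.055,"ty":0.497,"tz":0,"ax":0.069,"ay":0.248,"az":-0.506},
  {"jaw":0.1,"tx":0.055,"ty":0.497,"tz":0,"ax":0.069,"ay":0.248,"az":-0.506},
  {"jaw":0.1,"tx":0.055,"ty":0.497,"tz":0,"ax":0.069,"ay":0.248,"az":-0.506},
  {"jaw":0.1,"tx":0.055,"ty":0.497,"tz":0,"ax":0.069,"ay":0.248,"az":-0.506},
  {"jaw":0.1,"tx":0.055,"ty":0.497,"tz":0,"ax":0.069,"ay":0.248,"az":-0.506},
])

```text
time: 9.35
tool_pos: [0.5135, -0.1277, 0.1889]
ee_rot: [-3.139, -0.259, 0.257]
wrist_force: [0.6, -0.1, 0.3]
width: 0.0191
```

```bash
cat > held.py <<'E'
from geo import *
def held(lo,hi,tag):
    im,d=snapshot('wrist');save(tag,im); c=cam('wrist'); p,r=pose()
    hsv=cv2.cvtColor(im,cv2.COLOR_RGB2HSV).astype(int); h=np.where(hsv[...,0]>170,hsv[...,0]-180,hsv[...,0])
    a=np.zeros(d.shape+(3,)); a[d>0]=(pts(c,d,np.ones(d.shape,bool))-p)@r
    X=a[...,0];Y=a[...,1];Z=a[...,2]
    k=(d>0)&(h>=lo)&(h<=hi)&(hsv[...,1]>120)&(abs(Y)<.04)&(Z<.05)&(X>.02)&(X<.11)
    q=a[k]; print('cap in tool frame n',len(q),'mean',q.mean(0).round(4),q.min(0).round(4),q.max(0).round(4))
    # white body between grip and cap
    w=(d>0)&(hsv[...,1]<60)&(hsv[...,2]>110)&(abs(Y)<.015)&(abs(Z+.012)<.03)&(X>.015)&(X<.05)
    if w.sum()>30: 
        q=a[w]; print('body: y slope,z slope',np.polyfit(q[:,0],q[:,1],1).round(4),np.polyfit(q[:,0],q[:,2],1).round(4),len(q))
E
python3 - <<'E'
from held import *
held(52,75,'w5')
chain([('hi',crd(.006,-.025,.10),PLACE)])
E
```

```text
cap in tool frame n 1785 mean [ 0.058   0.0001 -0.0209] [ 0.0452 -0.0118 -0.026 ] [ 0.0701  0.0119 -0.0151]
body: y slope,z slope [-0.0291  0.0009] [ 0.0006 -0.0184] 1461
hi t [-0.0341  0.0918 -0.0134] a [ 0.006  0.005 -0.008] rows>= 2.0
```

Request:
step_arm([
  {"jaw":0.1,"tx":-0.034,"ty":0.092,"tz":-0.013,"ax":0.006,"ay":0.005,"az":-0.008},
  {"jaw":0.1,"tx":-0.034,"ty":0.092,"tz":-0.013,"ax":0.006,"ay":0.005,"az":-0.008},
  {"jaw":0.1,"tx":-0.034,"ty":0.092,"tz":-0.013,"ax":0.006,"ay":0.005,"az":-0.008},
  {"jaw":0.1,"tx":-0.034,"ty":0.092,"tz":-0.013,"ax":0.006,"ay":0.005,"az":-0.008},
])

```text
time: 9.8
tool_pos: [0.4995, -0.2349, 0.1905]
ee_rot: [-3.138, -0.259, 0.254]
wrist_force: [0.3, 0.4, -0.8]
width: 0.0192
```

```bash
cat > rails.py <<'E'
from geo import *
def rails(n,im,d):
    c=cam(n); a=np.zeros(d.shape+(3,)); a[d>0]=(pts(c,d,np.ones(d.shape,bool))-crd(0,0,0))@CR
    V=im.max(2); X,Y,Z=[a[...,i] for i in range(3)]
    k=(d>0)&(V<75)&(abs(Y)<.13)&(Z>-.03)&(Z<.005)&(X>-.06)&(X<.045)
    for x0 in(-.045,.025):
        s=k&(abs(X-x0)<.012); q=a[s]
        if len(q)<30: print(n,x0,'few',len(q)); continue
        print(n,'rail',x0,'n',len(q),'x',np.percentile(q[:,0],[3,50,97]).round(4),'y',q[:,1].min().round(4),q[:,1].max().round(4))
        bins=np.arange(-.11,.111,.005); prof=[]
        for b in bins:
            m=abs(q[:,1]-b)<.0025; prof.append(int(round(np.percentile(q[m,2],90)*1000)) if m.sum()>3 else None)
        print(dict(zip((bins*1000).astype(int).tolist(),prof)))
    w=(d>0)&(im.min(2)>130)&(abs(Y)<.11)&(abs(Z+.033)<.015)&(abs(X)<.08)
    q=a[w]; A=np.c_[q[:,:2],np.ones(len(q))]; print('deck z fit (sx,sy,z0)',np.linalg.lstsq(A,q[:,2],rcond=None)[0].round(4))
E
python3 - <<'E'
from rails import *
im,d=snapshot('wrist');save('w6',im);rails('wrist',im,d)
im,d=snapshot('scene');save('sc6',im);rails('scene',im,d)
chain([('hi',crd(.006,-.025,.10),PLACE)])
E
```

```text
wrist rail -0.045 n 1321 x [-0.0494 -0.0424 -0.041 ] y -0.1012 0.0904
{-110: None, -105: None, -99: -8, -94: -4, -89: -2, -84: -7, -79: -12, -74: -8, -69: -3, -64: -3, -59: None, -54: None, -49: None, -44: None, -39: None, -34: None, -29: None, -24: None, -19: None, -14: None, -9: None, -4: None, 0: None, 5: None, 10: None, 15: -11, 20: -11, 25: -8, 30: -2, 35: -3, 40: -2, 45: -3, 50: -3, 55: -2, 60: -2, 65: -7, 70: -11, 75: -7, 80: -2, 85: -3, 90: -7, 95: None, 100: None, 105: None, 110: None}
wrist rail 0.025 n 621 x [0.0204 0.0275 0.0289] y -0.1005 0.0902
{-110: None, -105: None, -99: -9, -94: -4, -89: -2, -84: -6, -79: -11, -74: -8, -69: -3, -64: -2, -59: -3, -54: -3, -49: -4, -44: -3, -39: None, -34: None, -29: None, -24: None, -19: None, -14: None, -9: None, -4: -3, 0: -3, 5: -3, 10: -2, 15: -6, 20: -11, 25: -12, 30: -5, 35: -2, 40: None, 45: -3, 50: -2, 55: -2, 60: -1, 65: None, 70: -11, 75: -10, 80: -3, 85: -2, 90: -7, 95: None, 100: None, 105: None, 110: None}
deck z fit (sx,sy,z0) [ 0.0057 -0.0035 -0.0328]
scene rail -0.045 n 272 x [-0.0482 -0.0424 -0.0396] y -0.1023 0.0829
[... 307 characters left out ...]
5: -4, 60: None, 65: -12, 70: -12, 75: -6, 80: -4, 85: None, 90: None, 95: None, 100: None, 105: None, 110: None}
scene rail 0.025 n 308 x [0.0216 0.0276 0.0303] y -0.1012 0.0835
{-110: None, -105: None, -99: -10, -94: -3, -89: -8, -84: -11, -79: -12, -74: -9, -69: -3, -64: -4, -59: -4, -54: -5, -49: -5, -44: -2, -39: -10, -34: -9, -29: -10, -24: -8, -19: -6, -14: -2, -9: -4, -4: -6, 0: -3, 5: -3, 10: -5, 15: -10, 20: -10, 25: -5, 30: -3, 35: -4, 40: -3, 45: -3, 50: -4, 55: -5, 60: -6, 65: -10, 70: -11, 75: -7, 80: -4, 85: -5, 90: None, 95: None, 100: None, 105: None, 110: None}
deck z fit (sx,sy,z0) [-0.0029 -0.0021 -0.0337]
hi t [-0.0001  0.0013 -0.0018] a [-0.003  0.     0.   ] rows>= 0.0
```

View pics/w6.png

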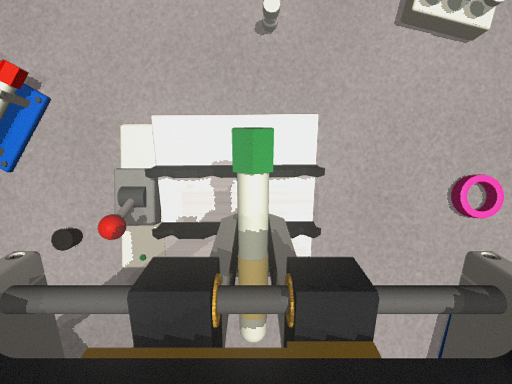

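```bash
sed -i 's/^RC=.*; RY=.258/RC=np.array([.5061,-.1804,0]); RY=.258/' geo.py
python3 - <<'E'
from geo import *
chain([('near',crd(.004,-.025,.006),PLACE),('seat',crd(.004,-.025,-.009),PLACE)])
E
```

```text
near t [-0.0022  0.0061  0.0922] a [-0.003  0.     0.   ] rows>= 1.8
seat t [ 0.    -0.     0.015] a [0. 0. 0.] rows>= 0.3
```

Request:
step_arm([
  {"jaw":0.1,"tx":-0.002,"ty":0.006,"tz":0.03,"ax":-0.003,"ay":0,"az":0},
  {"jaw":0.1,"tx":-0.002,"ty":0.006,"tz":0.06,"ax":-0.003,"ay":0,"az":0},
  {"jaw":0.1,"tx":-0.002,"ty":0.006,"tz":0.085,"ax":-0.003,"ay":0,"az":0},
  {"jaw":0.1,"tx":-0.002,"ty":0.006,"tz":0.095,"ax":-0.003,"ay":0,"az":0},
  {"jaw":0.1,"tx":-0.002,"ty":0.006,"tz":0.1,"ax":-0.003,"ay":0,"az":0},
  {"jaw":0.1,"tx":-0.002,"ty":0.006,"tz":0.104,"ax":-0.003,"ay":0,"az":0},
  {"jaw":0.1,"tx":-0.002,"ty":0.006,"tz":0.106,"ax":-0.003,"ay":0,"az":0},
  {"jaw":0.1,"tx":-0.002,"ty":0.006,"tz":0.106,"ax":-0.003,"ay":0,"az":0},
])

```text
time: 10.7
tool_pos: [0.5264, -0.2321, 0.0895]
ee_rot: [3.14, -0.261, 0.259]
wrist_force: [-0.5, -0.4, -0.5]
width: 0.0191
```

Run:
```python
from held import *
o=get_obs(); print(o['wrist_force'],o['width'],(pose()[0]-crd(0,0,0))@CR); held(52,75,'w7')
```

```text
[-0.52317048 -0.37441004 -0.4837317 ] 0.019066685798265638 [ 0.00480448 -0.02513087 -0.00699165]
cap in tool frame n 1760 mean [ 0.058   0.0001 -0.0209] [ 0.0452 -0.0117 -0.0253] [ 0.07    0.0118 -0.0161]
body: y slope,z slope [-0.0212  0.0006] [-0.0002 -0.0184] 1464
```

Request:
step_arm([
  {"jaw":0.1,"tx":0,"ty":0,"tz":0.003,"ax":0,"ay":0,"az":0},
  {"jaw":0.1,"tx":0,"ty":0,"tz":0.004,"ax":0,"ay":0,"az":0},
  {"jaw":0.1,"tx":0,"ty":0,"tz":0.004,"ax":0,"ay":0,"az":0},
])

```text
time: 11.05
tool_pos: [0.5277, -0.2326, 0.0865]
ee_rot: [3.138, -0.262, 0.258]
wrist_force: [-0.5, -1.7, 1.9]
width: 0.0195
```

Request:
step_arm([
  {"jaw":0.38,"tx":0,"ty":0,"tz":0,"ax":0,"ay":0,"az":0},
  {"jaw":0.38,"tx":0,"ty":0,"tz":0,"ax":0,"ay":0,"az":0},
  {"jaw":0.38,"tx":0,"ty":0,"tz":0,"ax":0,"ay":0,"az":0},
  {"jaw":0.38,"tx":0,"ty":0,"tz":-0.03,"ax":0,"ay":0,"az":0},
  {"jaw":0.38,"tx":0,"ty":0,"tz":-0.08,"ax":0,"ay":0,"az":0},
  {"jaw":0.4,"tx":0,"ty":0,"tz":-0.12,"ax":0,"ay":0,"az":0},
  {"jaw":0.42,"tx":0,"ty":0,"tz":-0.13,"ax":0,"ay":0,"az":0},
])

```text
time: 11.75
tool_pos: [0.4965, -0.2424, 0.2184]
ee_rot: [3.13, -0.268, 0.26]
wrist_force: [0.2, -1.1, 0.5]
width: 0.0391
```

```bash
cat > chk.py <<'E'
from geo import *
def seated(n,im,d,ends=True):
    c=cam(n); a=np.zeros(d.shape+(3,)); a[d>0]=(pts(c,d,np.ones(d.shape,bool))-crd(0,0,0))@CR
    hsv=cv2.cvtColor(im,cv2.COLOR_RGB2HSV).astype(int); h=np.where(hsv[...,0]>170,hsv[...,0]-180,hsv[...,0])
    X,Y,Z=[a[...,i] for i in range(3)]
    for nm,lo,hi in(('red',-6,6),('blue',100,120),('green',52,75)):
        k=(d>0)&(h>=lo)&(h<=hi)&(hsv[...,1]>120)&(abs(Y)<.115)&(Z>-.02)&(Z<.04)&(abs(X)<.11)
        if k.sum()>20: q=a[k]; print(n,nm,'cap crd',k.sum(),q.mean(0).round(4),q.min(0).round(4),q.max(0).round(4))
    for y0 in(-.075,-.025,.025,.075):
        k=(d>0)&(abs(Y-y0)<.012)&(Z>.002)&(Z<.02)&(X>-.09)&(X<.05)&(hsv[...,2]>120)
        if k.sum()>60:
            q=a[k]; f=np.polyfit(q[:,0],q[:,1],1); t=np.polyfit(q[:,0],q[:,2],1); print(n,'body at',y0,'y:',f.round(4),'z:',t.round(4),'x',q[:,0].min().round(4))
E
python3 - <<'E'
from chk import *
im,d=snapshot('wrist');save('w8',im);seated('wrist',im,d)
a,d=snapshot('scene');seated('scene',a,d); save('s8',a)
p,r=pose()
D=down(BY)
chain([('up',brd(0,-.01,.25)*0+p,PLACE),('above2',brd(.006,-.024,.20),D),('d',brd(.006,-.024,.027),D)])
E
```

```text
wrist red cap crd 105 [-0.0263  0.1132  0.0204] [-0.036   0.111   0.0124] [-0.0179  0.115   0.0276]
wrist green cap crd 477 [ 0.0623 -0.0258  0.0099] [ 0.05   -0.0364  0.0057] [ 0.0744 -0.0147  0.0143]
wrist body at -0.025 y: [ 0.005  -0.0257] z: [-0.0009  0.0076] x -0.0747
scene green cap crd 80 [ 0.0606 -0.0297  0.006 ] [-0.0439 -0.0875 -0.0197] [0.0777 0.0381 0.0157]
scene body at -0.025 y: [ 0.0061 -0.0293] z: [0.0093 0.0078] x -0.0711
up t [0. 0. 0.] a [ 0.007 -0.005  0.001] rows>= 0.1
above2 t [ 0.1486 -0.3937  0.0545] a [-0.067 -0.254  0.51 ] rows>= 8.5
d t [ 0.    -0.     0.173] a [0. 0. 0.] rows>= 3.5
```

View pics/w8.png

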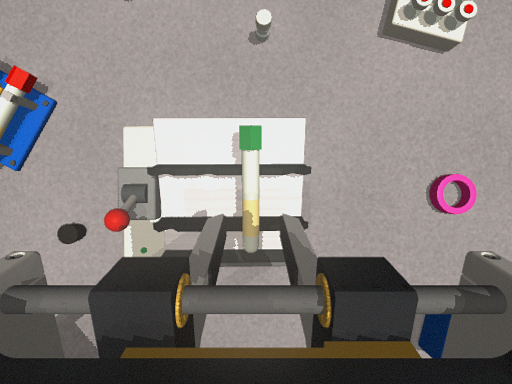

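The green tube lies straight in notch 2, with its cap at (250,137). Next I go above tube 2.

Request:
step_arm([
  {"jaw":0.42,"tx":0.149,"ty":-0.394,"tz":0.04,"ax":-0.067,"ay":-0.254,"az":0.51},
  {"jaw":0.42,"tx":0.149,"ty":-0.394,"tz":0.04,"ax":-0.067,"ay":-0.254,"az":0.51},
  {"jaw":0.42,"tx":0.149,"ty":-0.394,"tz":0.04,"ax":-0.067,"ay":-0.254,"az":0.51},
  {"jaw":0.42,"tx":0.149,"ty":-0.394,"tz":0.04,"ax":-0.067,"ay":-0.254,"az":0.51},
  {"jaw":0.42,"tx":0.149,"ty":-0.394,"tz":0.04,"ax":-0.067,"ay":-0.254,"az":0.51},
  {"jaw":0.42,"tx":0.149,"ty":-0.394,"tz":0.04,"ax":-0.067,"ay":-0.254,"az":0.51},
  {"jaw":0.42,"tx":0.149,"ty":-0.394,"tz":0.04,"ax":-0.067,"ay":-0.254,"az":0.51},
  {"jaw":0.42,"tx":0.149,"ty":-0.394,"tz":0.04,"ax":-0.067,"ay":-0.254,"az":0.51},
])

```text
time: 12.65
tool_pos: [0.5374, 0.1267, 0.2084]
ee_rot: [3.136, -0.003, -0.255]
wrist_force: [0.7, 0.6, 0.3]
width: 0.0392
```

Request:
step_arm([
  {"jaw":0.42,"tx":0,"ty":0,"tz":0,"ax":0,"ay":0,"az":0},
])

```text
time: 12.75
tool_pos: [0.5362, 0.1326, 0.2051]
ee_rot: [3.136, 0.003, -0.247]
wrist_force: [-0.5, -0.7, 0.7]
width: 0.0393
```

Run:
```python
from tubes import *
tubes(tag='w9'); D=down(BY)
chain([('above2',brd(.006,-.024,.12),D),('d',brd(.006,-.024,.026),D)])
```

```text
wrist board 7411 (array([546.4, 201.9]), array([227.9, 116.5]), 75.77) [0.5562 0.2154 0.0087]
wrist red cap 411 [0.5884 0.1044 0.047 ] [0.574 0.09  0.042] [0.602 0.118 0.051]
wrist blue cap 408 [0.6028 0.162  0.0467] [0.526 0.148 0.037] [0.617 0.256 0.052]
wrist ball 544 [ 0.4551 -0.0956  0.111 ] [ 0.442 -0.111  0.098] [ 0.465 -0.087  0.118]
wrist base 6942 (array([ 494.9, -149.6]), array([190. , 177.6]), 15.02)
wrist black 1826 (array([ 461.8, -128.3]), array([126.3, 111. ]), 14.15)
wrist deck 4180 [ 0.2557  0.053  -0.0582] slope 0.261 dir 0.2043 (array([ 495.6, -122.5]), array([169.6, 113.5]), 13.58)
tube1_mid 0.94 ctr [529.  118.7] [ 23.3 147.4] 76.1 brd [ 0.0031 -0.0873  0.    ] z 0.0518
tube2_mid 0.88 ctr [554.1 169.9] [ 31.5 124.5] 77.1 brd [ 0.0145 -0.0314  0.    ] z 0.2039
tube2_mid 0.54 ctr [527.5 118.9] [ 23.6 148.5] 76.3 brd [ 0.0016 -0.0876  0.    ] z 0.0515
tube3_mid 0.74 ctr [301.  224.4] [53.6 18.8] 13.3 brd [-0.2442 -0.0425  0.    ] z 0.0216
tube3_mid 0.72 ctr [414.5 331.1] [ 39.  436.4] 36.9 brd [-0.1612  0.0894  0.    ] z 0.3172
tube3_mid 0.67 ctr [553.3 206. ] [206.7  97.8] 75.8 brd [0.0046 0.0032 0.    ] z 0.0526
above2 t [-0.0033 -0.0554  0.0866] a [ 0.007 -0.001 -0.002] rows>= 2.1
d t [ 0.    -0.     0.094] a [0. 0. 0.] rows>= 1.9
```

Request:
step_arm([
  {"jaw":0.42,"tx":-0.003,"ty":-0.054,"tz":0.02,"ax":0.007,"ay":0,"az":0},
  {"jaw":0.42,"tx":-0.003,"ty":-0.054,"tz":0.06,"ax":0.007,"ay":0,"az":0},
  {"jaw":0.42,"tx":-0.003,"ty":-0.054,"tz":0.087,"ax":0.007,"ay":0,"az":0},
  {"jaw":0.42,"tx":-0.003,"ty":-0.054,"tz":0.12,"ax":0.007,"ay":0,"az":0},
  {"jaw":0.42,"tx":-0.003,"ty":-0.054,"tz":0.15,"ax":0.007,"ay":0,"az":0},
  {"jaw":0.42,"tx":-0.003,"ty":-0.054,"tz":0.17,"ax":0.007,"ay":0,"az":0},
  {"jaw":0.42,"tx":-0.003,"ty":-0.054,"tz":0.18,"ax":0.007,"ay":0,"az":0},
  {"jaw":0.42,"tx":-0.003,"ty":-0.054,"tz":0.18,"ax":0.007,"ay":0,"az":0},
])

```text
time: 13.8
tool_pos: [0.5466, 0.1755, 0.025]
ee_rot: [3.139, 0.002, -0.259]
wrist_force: [-0.8, 0.5, -0.1]
width: 0.0392
```

Request:
step_arm([
  {"jaw":0.1,"tx":0,"ty":0,"tz":0,"ax":0,"ay":0,"az":0},
  {"jaw":0.1,"tx":0,"ty":0,"tz":0,"ax":0,"ay":0,"az":0},
  {"jaw":0.1,"tx":0,"ty":0,"tz":0,"ax":0,"ay":0,"az":0},
  {"jaw":0.1,"tx":0,"ty":0,"tz":0,"ax":0,"ay":0,"az":0},
])

```text
time: 14.2
tool_pos: [0.5487, 0.1785, 0.0271]
ee_rot: [-3.136, -0.002, -0.258]
wrist_force: [2.6, 6.0, -0.7]
width: 0.0195
```

Request:
step_arm([
  {"jaw":0.1,"tx":0,"ty":-0.007,"tz":0,"ax":0,"ay":0,"az":0},
  {"jaw":0.1,"tx":0,"ty":-0.014,"tz":0,"ax":0,"ay":0,"az":0},
  {"jaw":0.1,"tx":0,"ty":-0.019,"tz":0,"ax":0,"ay":0,"az":0},
  {"jaw":0.1,"tx":0,"ty":-0.021,"tz":0,"ax":0,"ay":0,"az":0},
  {"jaw":0.1,"tx":0,"ty":-0.021,"tz":0,"ax":0,"ay":0,"az":0},
])

```text
time: 14.7
tool_pos: [0.5532, 0.1958, 0.0269]
ee_rot: [3.139, -0.001, -0.258]
wrist_force: [-2.9, -7.9, 2.4]
width: 0.0193
```

Request:
step_arm([
  {"jaw":0.1,"tx":0,"ty":-0.002,"tz":-0.005,"ax":0,"ay":0,"az":0},
  {"jaw":0.1,"tx":0,"ty":-0.002,"tz":-0.015,"ax":0,"ay":0,"az":0},
  {"jaw":0.1,"tx":0,"ty":-0.002,"tz":-0.03,"ax":0,"ay":0,"az":0},
  {"jaw":0.1,"tx":0,"ty":-0.002,"tz":-0.06,"ax":0,"ay":0,"az":0},
  {"jaw":0.1,"tx":0,"ty":-0.002,"tz":-0.1,"ax":0,"ay":0,"az":0},
  {"jaw":0.1,"tx":0,"ty":-0.002,"tz":-0.15,"ax":0,"ay":0,"az":0},
  {"jaw":0.1,"tx":0,"ty":-0.002,"tz":-0.165,"ax":0,"ay":0,"az":0},
  {"jaw":0.1,"tx":0,"ty":-0.002,"tz":-0.165,"ax":0,"ay":0,"az":0},
])

```text
time: 15.5
tool_pos: [0.556, 0.1993, 0.1973]
ee_rot: [-3.138, -0.009, -0.258]
wrist_force: [-0.1, 0.1, -0.1]
width: 0.0187
```

Run:
```python
from held import *
held(100,120,'w10')
chain([('hi',crd(.004,-.075,.10),PLACE),('seat',crd(.004,-.075,-.0105),PLACE)])
```

```text
cap in tool frame n 1838 mean [ 0.0574  0.     -0.0211] [ 0.0355 -0.0118 -0.0256] [ 0.0696  0.0121 -0.0116]
body: y slope,z slope [ 0.0007 -0.0001] [-0.0128 -0.0185] 1409
hi t [0.0827 0.4812 0.0013] a [ 0.068  0.25  -0.513] rows>= 9.8
seat t [0.     0.     0.1105] a [0. 0. 0.] rows>= 2.2
```

Request:
step_arm([
  {"jaw":0.1,"tx":0.083,"ty":0.481,"tz":0,"ax":0.068,"ay":0.25,"az":-0.513},
  {"jaw":0.1,"tx":0.083,"ty":0.481,"tz":0,"ax":0.068,"ay":0.25,"az":-0.513},
  {"jaw":0.1,"tx":0.083,"ty":0.481,"tz":0,"ax":0.068,"ay":0.25,"az":-0.513},
  {"jaw":0.1,"tx":0.083,"ty":0.481,"tz":0,"ax":0.068,"ay":0.25,"az":-0.513},
  {"jaw":0.1,"tx":0.083,"ty":0.481,"tz":0,"ax":0.068,"ay":0.25,"az":-0.513},
  {"jaw":0.1,"tx":0.083,"ty":0.481,"tz":0,"ax":0.068,"ay":0.25,"az":-0.513},
  {"jaw":0.1,"tx":0.083,"ty":0.481,"tz":0,"ax":0.068,"ay":0.25,"az":-0.513},
  {"jaw":0.1,"tx":0.083,"ty":0.481,"tz":0,"ax":0.068,"ay":0.25,"az":-0.513},
])

```text
time: 16.35
tool_pos: [0.5195, -0.183, 0.1901]
ee_rot: [-3.137, -0.257, 0.257]
wrist_force: [0.3, -0.2, -0.2]
width: 0.0194
```

Run:
```python
from held import *
chain([('hi',crd(.004,-.075,.10),PLACE)])
```

```text
hi t [-0.0323  0.0991 -0.0115] a [-0.004  0.003 -0.001] rows>= 2.1
```

Request:
step_arm([
  {"jaw":0.1,"tx":-0.032,"ty":0.099,"tz":-0.011,"ax":-0.004,"ay":0.003,"az":0},
  {"jaw":0.1,"tx":-0.032,"ty":0.099,"tz":-0.011,"ax":-0.004,"ay":0.003,"az":0},
  {"jaw":0.1,"tx":-0.032,"ty":0.099,"tz":-0.011,"ax":-0.004,"ay":0.003,"az":0},
  {"jaw":0.1,"tx":-0.032,"ty":0.099,"tz":-0.011,"ax":-0.004,"ay":0.003,"az":0},
  {"jaw":0.1,"tx":-0.032,"ty":0.099,"tz":-0.011,"ax":-0.004,"ay":0.003,"az":0},
])

```text
time: 16.85
tool_pos: [0.5118, -0.2856, 0.1903]
ee_rot: [-3.137, -0.258, 0.257]
wrist_force: [0.5, 0.2, 0.5]
width: 0.0192
```

Run:
```python
from held import *
held(100,120,'w11')
chain([('hi',crd(.004,-.075,.10),PLACE),('seat',crd(.004,-.075,-.0105),PLACE)])
```

```text
cap in tool frame n 1808 mean [ 0.0572  0.     -0.0215] [ 0.0222 -0.0118 -0.1273] [ 0.0694  0.0393 -0.0159]
body: y slope,z slope [ 0.0005 -0.0003] [ 0.0054 -0.0191] 1419
hi t [-0.0005  0.002  -0.0019] a [-0.003  0.001  0.   ] rows>= 0.1
seat t [0.     0.     0.1105] a [0. 0. 0.] rows>= 2.2
```

Request:
step_arm([
  {"jaw":0.1,"tx":0,"ty":0.002,"tz":0.035,"ax":-0.003,"ay":0,"az":0},
  {"jaw":0.1,"tx":0,"ty":0.002,"tz":0.07,"ax":-0.003,"ay":0,"az":0},
  {"jaw":0.1,"tx":0,"ty":0.002,"tz":0.09,"ax":-0.003,"ay":0,"az":0},
  {"jaw":0.1,"tx":0,"ty":0.002,"tz":0.1,"ax":-0.003,"ay":0,"az":0},
  {"jaw":0.1,"tx":0,"ty":0.002,"tz":0.105,"ax":-0.003,"ay":0,"az":0},
  {"jaw":0.1,"tx":0,"ty":0.002,"tz":0.108,"ax":-0.003,"ay":0,"az":0},
  {"jaw":0.1,"tx":0,"ty":0.002,"tz":0.109,"ax":-0.003,"ay":0,"az":0},
  {"jaw":0.1,"tx":0,"ty":0.002,"tz":0.109,"ax":-0.003,"ay":0,"az":0},
])

```text
time: 17.7
tool_pos: [0.5401, -0.2802, 0.0869]
ee_rot: [3.14, -0.26, 0.259]
wrist_force: [0.8, -0.6, 0.3]
width: 0.0189
```

Run:
```python
from held import *
o=get_obs(); print(o['wrist_force'],o['width'],(pose()[0]-crd(0,0,0))@CR)
```

```text
[ 0.78788769 -0.61650243  0.33604951] 0.01888022257449663 [ 0.00508966 -0.07518468 -0.00968672]
```

Request:
step_arm([
  {"jaw":0.1,"tx":0,"ty":0,"tz":0.001,"ax":0,"ay":0,"az":0},
  {"jaw":0.36,"tx":0,"ty":0,"tz":0.001,"ax":0,"ay":0,"az":0},
  {"jaw":0.36,"tx":0,"ty":0,"tz":0.001,"ax":0,"ay":0,"az":0},
  {"jaw":0.36,"tx":0,"ty":0,"tz":0.001,"ax":0,"ay":0,"az":0},
  {"jaw":0.36,"tx":0,"ty":0,"tz":-0.03,"ax":0,"ay":0,"az":0},
  {"jaw":0.36,"tx":0,"ty":0,"tz":-0.08,"ax":0,"ay":0,"az":0},
  {"jaw":0.4,"tx":0,"ty":0,"tz":-0.12,"ax":0,"ay":0,"az":0},
  {"jaw":0.42,"tx":0,"ty":0,"tz":-0.13,"ax":0,"ay":0,"az":0},
])

```text
time: 18.5
tool_pos: [0.509, -0.2904, 0.2194]
ee_rot: [3.13, -0.266, 0.26]
wrist_force: [-0.5, -0.7, 0.5]
width: 0.0392
```

Run:
```python
from chk import *
im,d=snapshot('wrist');save('w12',im);seated('wrist',im,d)
a,d=snapshot('scene');seated('scene',a,d)
D=down(BY)
chain([('above1',brd(.006,-.085,.18),D)])
```

```text
wrist red cap crd 123 [-0.0268  0.113   0.0195] [-0.0352  0.1108  0.0112] [-0.0192  0.115   0.0264]
wrist blue cap crd 495 [ 0.0618 -0.0759  0.0097] [ 0.0495 -0.088   0.0037] [ 0.0733 -0.0643  0.0142]
wrist green cap crd 487 [ 0.0625 -0.0266  0.0099] [ 0.0501 -0.0373  0.0051] [ 0.0742 -0.0147  0.0146]
wrist body at -0.075 y: [ 0.004  -0.0756] z: [-0.0001  0.0076] x -0.0733
wrist body at -0.025 y: [-0.018  -0.0261] z: [-0.0007  0.0075] x -0.0436
scene blue cap crd 82 [ 0.0648 -0.0787  0.0065] [-0.0418 -0.0899 -0.0192] [0.0769 0.0393 0.0166]
scene green cap crd 78 [ 0.0656 -0.029   0.0064] [ 0.0283 -0.0408 -0.0186] [0.0778 0.0505 0.0188]
scene body at -0.075 y: [ 0.0081 -0.0786] z: [-0.0021  0.0075] x -0.0721
scene body at -0.025 y: [ 0.0083 -0.0293] z: [-0.0012  0.0077] x -0.0712
above1 t [ 0.1146 -0.3903  0.0649] a [-0.061 -0.259  0.51 ] rows>= 8.2
```

Both tubes are seated level and straight. Now tube 1.

Request:
step_arm([
  {"jaw":0.42,"tx":0.115,"ty":-0.39,"tz":0.03,"ax":-0.061,"ay":-0.259,"az":0.51},
  {"jaw":0.42,"tx":0.115,"ty":-0.39,"tz":0.04,"ax":-0.061,"ay":-0.259,"az":0.51},
  {"jaw":0.42,"tx":0.115,"ty":-0.39,"tz":0.04,"ax":-0.061,"ay":-0.259,"az":0.51},
  {"jaw":0.42,"tx":0.115,"ty":-0.39,"tz":0.04,"ax":-0.061,"ay":-0.259,"az":0.51},
  {"jaw":0.42,"tx":0.115,"ty":-0.39,"tz":0.04,"ax":-0.061,"ay":-0.259,"az":0.51},
  {"jaw":0.42,"tx":0.115,"ty":-0.39,"tz":0.04,"ax":-0.061,"ay":-0.259,"az":0.51},
  {"jaw":0.42,"tx":0.115,"ty":-0.39,"tz":0.04,"ax":-0.061,"ay":-0.259,"az":0.51},
  {"jaw":0.42,"tx":0.115,"ty":-0.39,"tz":0.04,"ax":-0.061,"ay":-0.259,"az":0.51},
])

```text
time: 19.4
tool_pos: [0.5237, 0.0888, 0.2014]
ee_rot: [3.14, 0.005, -0.254]
wrist_force: [0.5, 0.8, 0.8]
width: 0.0395
```

Run:
```python
from tubes import *
tubes(tag='w13'); D=down(BY)
chain([('above1',brd(.006,-.086,.12),D),('d',brd(.006,-.086,.026),D)])
```

```text
wrist board 8935 (array([545.2, 214.4]), array([227.9, 118.2]), 76.3) [0.5524 0.2191 0.0104]
wrist red cap 430 [0.5881 0.1159 0.0476] [0.574 0.102 0.039] [0.602 0.131 0.053]
wrist ball 521 [ 0.4575 -0.086   0.11  ] [ 0.444 -0.176  0.089] [ 0.539 -0.076  0.117]
wrist base 6870 (array([ 502.1, -155. ]), array([189., 213.]), 15.53)
wrist black 3508 (array([ 470.1, -137.4]), array([124.4, 152.1]), 16.41)
wrist deck 6980 [ 0.2537  0.0742 -0.0574] slope 0.264 dir 0.2846 (array([ 518. , -144.8]), array([137.2, 186.8]), 75.34)
tube1_mid 0.97 ctr [527.2 128.8] [ 25.6 149.9] 78.0 brd [-0.0012 -0.078   0.    ] z 0.1955
tube1_mid 0.45 ctr [455.3 -87.6] [21.5 22.9] 18.7 brd [-0.0162 -0.3056  0.    ] z 0.1166
tube2_mid 0.71 ctr [455.  -87.3] [22.2 23. ] 86.1 brd [-0.0165 -0.3053  0.    ] z 0.1166
tube3_mid 0.86 ctr [292.  453.4] [59.9  9.4] 81.5 brd [-0.3106  0.1767  0.    ] z 0.0258
tube3_mid 0.54 ctr [292.2 230.3] [38.3 15.2] 13.2 brd [-0.2542 -0.039   0.    ] z 0.0227
above1 t [-0.0003 -0.0338  0.0824] a [0.002 0.004 0.001] rows>= 1.8
d t [ 0.    -0.     0.094] a [0. 0. 0.] rows>= 1.9
```

View pics/w13.png

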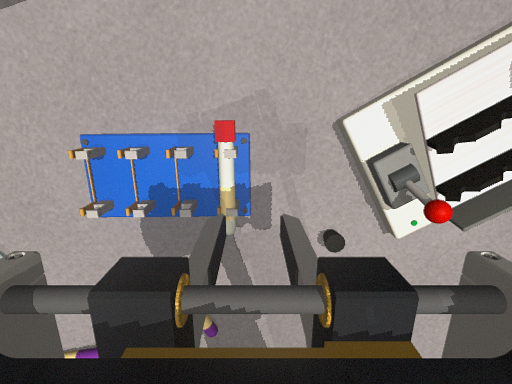

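Run:
```python
from tubes import *
p,r=pose(); print(p,get_obs()['qvel'].round(3))
tubes(tag='w14'); D=down(BY)
chain([('d',brd(.006,-.086,.12),D)])
```

```text
[0.52423603 0.08649091 0.20244346] [-0.038 -0.012 -0.012 -0.     0.003  0.   ]
wrist board 8916 (array([547.8, 204.3]), array([228.7, 117.9]), 75.79) [0.5545 0.2079 0.0104]
wrist red cap 422 [0.5895 0.1054 0.0485] [0.575 0.092 0.037] [0.603 0.12  0.053]
wrist ball 515 [ 0.4566 -0.0949  0.1121] [ 0.441 -0.186  0.082] [ 0.538 -0.085  0.119]
wrist base 6828 (array([ 501.4, -167.4]), array([189.6, 218.6]), 15.0)
wrist black 3636 (array([ 469., -149.]), array([124.8, 157.2]), 15.22)
wrist deck 7421 [ 0.2559  0.0648 -0.0564] slope 0.264 dir 0.248 (array([ 503.1, -141.8]), array([172. , 155.4]), 12.73)
tube1_mid 0.65 ctr [531.  122.2] [ 23.5 146.7] 74.8 brd [ 0.0042 -0.0834  0.    ] z 0.0529
tube3_mid 0.61 ctr [294.5 446.3] [64.2  9.6] 86.6 brd [-0.3065  0.1705  0.    ] z 0.0231
tube3_mid 0.5 ctr [402.4 171.1] [ 18.9 268.1] 66.1 brd [-0.1326 -0.0685  0.    ] z 0.2792
tube3_mid 0.25 ctr [454.4 -96. ] [20.6 23.8] 70.5 brd [-0.0149 -0.3139  0.    ] z 0.119
d t [-0.0019 -0.0348  0.0846] a [ 0.     0.001 -0.002] rows>= 1.8
```

Once the arm had settled, tube 1 measures at board y ≈ -84 mm. I descend and grip.

Request:
step_arm([
  {"jaw":0.42,"tx":-0.002,"ty":-0.036,"tz":0.04,"ax":0,"ay":0,"az":0},
  {"jaw":0.42,"tx":-0.002,"ty":-0.036,"tz":0.07,"ax":0,"ay":0,"az":0},
  {"jaw":0.42,"tx":-0.002,"ty":-0.036,"tz":0.1,"ax":0,"ay":0,"az":0},
  {"jaw":0.42,"tx":-0.002,"ty":-0.036,"tz":0.13,"ax":0,"ay":0,"az":0},
  {"jaw":0.42,"tx":-0.002,"ty":-0.036,"tz":0.16,"ax":0,"ay":0,"az":0},
  {"jaw":0.42,"tx":-0.002,"ty":-0.036,"tz":0.175,"ax":0,"ay":0,"az":0},
  {"jaw":0.42,"tx":-0.002,"ty":-0.036,"tz":0.177,"ax":0,"ay":0,"az":0},
])

```text
time: 20.6
tool_pos: [0.5307, 0.1195, 0.0253]
ee_rot: [3.14, 0.005, -0.258]
wrist_force: [0.0, 0.3, -0.1]
width: 0.0394
```

Request:
step_arm([
  {"jaw":0.1,"tx":0,"ty":0,"tz":0,"ax":0,"ay":0,"az":0},
  {"jaw":0.1,"tx":0,"ty":0,"tz":0,"ax":0,"ay":0,"az":0},
  {"jaw":0.1,"tx":0,"ty":0,"tz":0,"ax":0,"ay":0,"az":0},
  {"jaw":0.1,"tx":0,"ty":0,"tz":0,"ax":0,"ay":0,"az":0},
])

```text
time: 21.0
tool_pos: [0.5325, 0.1208, 0.0272]
ee_rot: [-3.14, 0.001, -0.258]
wrist_force: [2.0, 4.7, 1.3]
width: 0.0195
```

Request:
step_arm([
  {"jaw":0.1,"tx":0,"ty":-0.007,"tz":0,"ax":0,"ay":0,"az":0},
  {"jaw":0.1,"tx":0,"ty":-0.014,"tz":0,"ax":0,"ay":0,"az":0},
  {"jaw":0.1,"tx":0,"ty":-0.019,"tz":0,"ax":0,"ay":0,"az":0},
  {"jaw":0.1,"tx":0,"ty":-0.021,"tz":0,"ax":0,"ay":0,"az":0},
  {"jaw":0.1,"tx":0,"ty":-0.021,"tz":0,"ax":0,"ay":0,"az":0},
])

```text
time: 21.5
tool_pos: [0.5366, 0.1378, 0.0265]
ee_rot: [3.135, 0.003, -0.258]
wrist_force: [-2.2, -9.0, 1.1]
width: 0.0192
```

Request:
step_arm([
  {"jaw":0.1,"tx":0,"ty":-0.002,"tz":-0.005,"ax":0,"ay":0,"az":0},
  {"jaw":0.1,"tx":0,"ty":-0.002,"tz":-0.015,"ax":0,"ay":0,"az":0},
  {"jaw":0.1,"tx":0,"ty":-0.002,"tz":-0.03,"ax":0,"ay":0,"az":0},
  {"jaw":0.1,"tx":0,"ty":-0.002,"tz":-0.06,"ax":0,"ay":0,"az":0},
  {"jaw":0.1,"tx":0,"ty":-0.002,"tz":-0.1,"ax":0,"ay":0,"az":0},
  {"jaw":0.1,"tx":0,"ty":-0.002,"tz":-0.15,"ax":0,"ay":0,"az":0},
  {"jaw":0.1,"tx":0,"ty":-0.002,"tz":-0.165,"ax":0,"ay":0,"az":0},
  {"jaw":0.1,"tx":0,"ty":-0.002,"tz":-0.165,"ax":0,"ay":0,"az":0},
])

```text
time: 22.3
tool_pos: [0.5399, 0.1416, 0.1959]
ee_rot: [3.139, -0.005, -0.257]
wrist_force: [0.1, -0.7, -1.0]
width: 0.0192
```

Run:
```python
from held import *
held(-6,6,'w15')
chain([('hi',crd(.004,.025,.10),PLACE),('seat',crd(.004,.025,-.0105),PLACE)])
```

```text
cap in tool frame n 1856 mean [ 0.0588  0.     -0.0209] [ 0.0232 -0.0121 -0.1269] [ 0.0709  0.0315 -0.0126]
body: y slope,z slope [ 0.0026 -0.0002] [-0.0091 -0.0183] 1466
hi t [0.0342 0.3344 0.0016] a [ 0.072  0.256 -0.512] rows>= 6.7
seat t [-0.     -0.      0.1105] a [0. 0. 0.] rows>= 2.2
```

Request:
step_arm([
  {"jaw":0.1,"tx":0.034,"ty":0.334,"tz":0,"ax":0.072,"ay":0.256,"az":-0.512},
  {"jaw":0.1,"tx":0.034,"ty":0.334,"tz":0,"ax":0.072,"ay":0.256,"az":-0.512},
  {"jaw":0.1,"tx":0.034,"ty":0.334,"tz":0,"ax":0.072,"ay":0.256,"az":-0.512},
  {"jaw":0.1,"tx":0.034,"ty":0.334,"tz":0,"ax":0.072,"ay":0.256,"az":-0.512},
  {"jaw":0.1,"tx":0.034,"ty":0.334,"tz":0,"ax":0.072,"ay":0.256,"az":-0.512},
  {"jaw":0.1,"tx":0.034,"ty":0.334,"tz":0,"ax":0.072,"ay":0.256,"az":-0.512},
  {"jaw":0.1,"tx":0.034,"ty":0.334,"tz":0,"ax":0.072,"ay":0.256,"az":-0.512},
  {"jaw":0.1,"tx":0.034,"ty":0.334,"tz":0,"ax":0.072,"ay":0.256,"az":-0.512},
])

```text
time: 23.15
tool_pos: [0.4837, -0.1943, 0.1903]
ee_rot: [-3.138, -0.255, 0.25]
wrist_force: [-0.4, -0.6, -1.0]
width: 0.019
```

Request:
step_arm([
  {"jaw":0.1,"tx":0,"ty":0,"tz":0,"ax":0,"ay":0,"az":0},
  {"jaw":0.1,"tx":0,"ty":0,"tz":0,"ax":0,"ay":0,"az":0},
])

```text
time: 23.35
tool_pos: [0.4827, -0.1931, 0.1874]
ee_rot: [-3.133, -0.252, 0.249]
wrist_force: [-0.4, -0.4, -0.8]
width: 0.0195
```

Run:
```python
from held import *
held(-6,6,'w16')
chain([('hi',crd(.004,.025,.10),PLACE),('seat',crd(.004,.025,-.0105),PLACE)])
```

```text
cap in tool frame n 1820 mean [ 0.0584 -0.0002 -0.021 ] [ 0.0449 -0.0121 -0.0256] [ 0.0707  0.0117 -0.0129]
body: y slope,z slope [-0.0016 -0.0002] [-0.0003 -0.0186] 1482
hi t [ 0.0044 -0.001  -0.0035] a [-0.005  0.007 -0.007] rows>= 0.1
seat t [-0.     -0.      0.1105] a [0. 0. 0.] rows>= 2.2
```

Request:
step_arm([
  {"jaw":0.1,"tx":0.004,"ty":-0.001,"tz":0.035,"ax":-0.005,"ay":0.007,"az":-0.007},
  {"jaw":0.1,"tx":0.004,"ty":-0.001,"tz":0.07,"ax":-0.005,"ay":0.007,"az":-0.007},
  {"jaw":0.1,"tx":0.004,"ty":-0.001,"tz":0.09,"ax":-0.005,"ay":0.007,"az":-0.007},
  {"jaw":0.1,"tx":0.004,"ty":-0.001,"tz":0.1,"ax":-0.005,"ay":0.007,"az":-0.007},
  {"jaw":0.1,"tx":0.004,"ty":-0.001,"tz":0.104,"ax":-0.005,"ay":0.007,"az":-0.007},
  {"jaw":0.1,"tx":0.004,"ty":-0.001,"tz":0.107,"ax":-0.005,"ay":0.007,"az":-0.007},
  {"jaw":0.1,"tx":0.004,"ty":-0.001,"tz":0.107,"ax":-0.005,"ay":0.007,"az":-0.007},
])

```text
time: 24.1
tool_pos: [0.5136, -0.1836, 0.0871]
ee_rot: [3.139, -0.262, 0.259]
wrist_force: [-0.0, -1.7, 0.1]
width: 0.0189
```

Run:
```python
from held import *
o=get_obs(); print(o['wrist_force'],o['width'],(pose()[0]-crd(0,0,0))@CR)
held(-6,6,'w17')
```

```text
[-0.03212    -1.72368604  0.11029942] 0.018901089102600913 [ 0.00418263  0.02498888 -0.00924387]
cap in tool frame n 1847 mean [ 0.0585 -0.0003 -0.021 ] [ 0.0447 -0.0121 -0.0257] [ 0.0707  0.0116 -0.0117]
body: y slope,z slope [-0.0128  0.0002] [-0.0154 -0.018 ] 1479
```

Request:
step_arm([
  {"jaw":0.1,"tx":0,"ty":0,"tz":0.001,"ax":0,"ay":0,"az":0},
  {"jaw":0.36,"tx":0,"ty":0,"tz":0.001,"ax":0,"ay":0,"az":0},
  {"jaw":0.36,"tx":0,"ty":0,"tz":0.001,"ax":0,"ay":0,"az":0},
  {"jaw":0.36,"tx":0,"ty":0,"tz":0.001,"ax":0,"ay":0,"az":0},
  {"jaw":0.36,"tx":0,"ty":0,"tz":-0.03,"ax":0,"ay":0,"az":0},
  {"jaw":0.36,"tx":0,"ty":0,"tz":-0.08,"ax":0,"ay":0,"az":0},
  {"jaw":0.4,"tx":0,"ty":0,"tz":-0.13,"ax":0,"ay":0,"az":0},
  {"jaw":0.42,"tx":0,"ty":0,"tz":-0.15,"ax":0,"ay":0,"az":0},
])

```text
time: 24.95
tool_pos: [0.4768, -0.1943, 0.2381]
ee_rot: [3.133, -0.269, 0.26]
wrist_force: [0.4, 0.1, -0.2]
width: 0.0392
```

Request:
step_arm([
  {"jaw":0.5,"tx":0,"ty":0,"tz":0,"ax":0,"ay":0,"az":0},
  {"jaw":0.5,"tx":0,"ty":0,"tz":0,"ax":0,"ay":0,"az":0},
])

```text
time: 25.15
tool_pos: [0.477, -0.1944, 0.2384]
ee_rot: [3.132, -0.269, 0.26]
wrist_force: [0.0, -0.4, -0.7]
width: 0.0465
```

Run:
```python
from chk import *
im,d=snapshot('wrist');save('w18',im);seated('wrist',im,d)
a,d=snapshot('side')
cv2.imwrite('pics/v18.png',np.hstack([im,cv2.resize(a[140:300,160:330],(288,384))])[:,:,::-1])
D=down(RY+np.pi/2); b=rck(-.0288,.097,0)
p,r=pose()
chain([('above',[b[0],b[1],.21],D),('down',[b[0],b[1],.103],D),('run',rck(.0288+.013,.097,.104),D)])
```

```text
wrist red cap crd 507 [0.0528 0.0333 0.0099] [-0.0353  0.0127  0.0025] [0.0733 0.1149 0.0245]
wrist blue cap crd 430 [ 0.0613 -0.0743  0.0085] [ 0.0489 -0.0877 -0.0031] [ 0.0734 -0.0628  0.0127]
wrist green cap crd 439 [ 0.0618 -0.0243  0.0088] [ 0.0496 -0.0367  0.0036] [ 0.0733 -0.013   0.0132]
wrist body at -0.075 y: [ 0.0036 -0.0736] z: [-0.0013  0.0065] x -0.0752
wrist body at -0.025 y: [-0.017  -0.0239] z: [0.0085 0.0066] x -0.0723
wrist body at 0.025 y: [0.0029 0.025 ] z: [-0.0011  0.0069] x -0.0745
above t [-0.0033 -0.1024  0.0251] a [ 0.213 -0.205 -1.56 ] rows>= 10.6
down t [ 0.    -0.     0.107] a [0. 0. 0.] rows>= 2.1
run t [ 0.      0.0706 -0.001 ] a [0. 0. 0.] rows>= 1.4
```

View pics/v18.png

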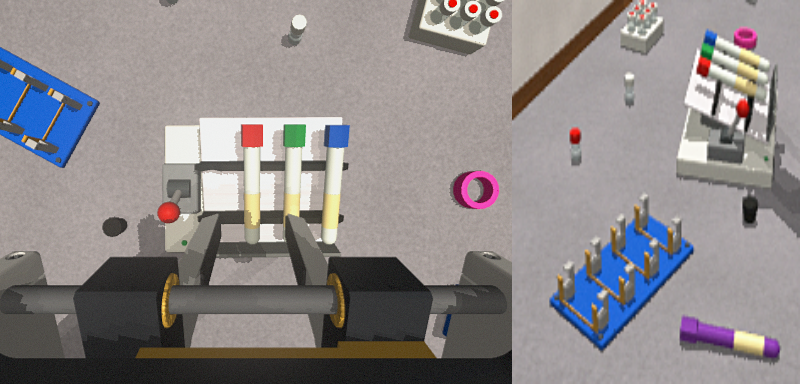

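All three tubes lie in notches 3, 2 and 1, with caps at (252,136), (294,135) and (337,135). The board is empty and the lever is still at load. Now I return to the lever.

Request:
step_arm([
  {"jaw":0.5,"tx":-0.003,"ty":-0.102,"tz":0,"ax":0.213,"ay":-0.205,"az":-1.56},
  {"jaw":0.5,"tx":-0.003,"ty":-0.102,"tz":0,"ax":0.213,"ay":-0.205,"az":-1.56},
  {"jaw":0.5,"tx":-0.003,"ty":-0.102,"tz":0,"ax":0.213,"ay":-0.205,"az":-1.56},
  {"jaw":0.5,"tx":-0.003,"ty":-0.102,"tz":0,"ax":0.213,"ay":-0.205,"az":-1.56},
  {"jaw":0.5,"tx":-0.003,"ty":-0.102,"tz":0,"ax":0.213,"ay":-0.205,"az":-1.56},
  {"jaw":0.5,"tx":-0.003,"ty":-0.102,"tz":0,"ax":0.213,"ay":-0.205,"az":-1.56},
  {"jaw":0.5,"tx":-0.003,"ty":-0.102,"tz":0,"ax":0.213,"ay":-0.205,"az":-1.56},
  {"jaw":0.5,"tx":-0.003,"ty":-0.102,"tz":0,"ax":0.213,"ay":-0.205,"az":-1.56},
])

```text
time: 26.05
tool_pos: [0.4468, -0.0953, 0.2314]
ee_rot: [3.105, -0.059, 1.455]
wrist_force: [-0.4, 0.5, 0.6]
width: 0.0467
```

Run:
```python
from geo import *
D=down(RY+np.pi/2); b=rck(-.0288,.097,0)
rel([('above',[b[0],b[1],.21],D)])
```

```text
above t [0.0008 0.0057 0.0217] a [ 0.047 -0.051 -0.375] rows>= 2.5
```

Request:
step_arm([
  {"jaw":0.5,"tx":0.001,"ty":0.006,"tz":0.01,"ax":0.047,"ay":-0.051,"az":-0.375},
  {"jaw":0.5,"tx":0.001,"ty":0.006,"tz":0.01,"ax":0.047,"ay":-0.051,"az":-0.375},
  {"jaw":0.5,"tx":0.001,"ty":0.006,"tz":0.015,"ax":0.047,"ay":-0.051,"az":-0.375},
  {"jaw":0.5,"tx":0.001,"ty":0.006,"tz":0.02,"ax":0.047,"ay":-0.051,"az":-0.375},
  {"jaw":0.5,"tx":0.001,"ty":0.006,"tz":0.02,"ax":0.047,"ay":-0.051,"az":-0.375},
])

```text
time: 26.55
tool_pos: [0.4527, -0.0932, 0.209]
ee_rot: [-3.138, -0.003, 1.828]
wrist_force: [-0.2, -0.6, -0.5]
width: 0.0472
```

Run:
```python
from fit import *
from geo import *
im,d=snapshot('wrist'); fits('wrist',im,d)
D=down(RY+np.pi/2); b=rck(-.0288,.097,0); print(b)
chain([('above',[b[0],b[1],.21],D),('down',[b[0],b[1],.103],D),('run',rck(.0288+.013,.097,.104),D)])
```

```text
wrist board 3894 (array([529.8, 136.2]), array([ 89.9, 118.6]), 76.0) [0.5344 0.1205 0.0106]
wrist ball 407 [ 0.4524 -0.0958  0.1144] [ 0.441 -0.109  0.107] [ 0.465 -0.085  0.12 ]
wrist base 4741 (array([482.3, -99.8]), array([191.8,  79.5]), 14.91)
wrist black 30796 (array([ 473.3, -181.2]), array([149.5, 248.6]), 15.03)
wrist deck 4905 [ 0.2621  0.0576 -0.0602] slope 0.268 dir 0.2163 (array([ 503.4, -149.3]), array([168.9, 173.6]), 15.27)
[ 0.45350393 -0.09395873  0.        ]
above t [-0.0006  0.0004 -0.0001] a [-0.002 -0.002 -0.001] rows>= 0.0
down t [ 0.    -0.     0.107] a [0. 0. 0.] rows>= 2.1
run t [ 0.      0.0706 -0.001 ] a [0. 0. 0.] rows>= 1.4
```

Request:
step_arm([
  {"jaw":0.5,"tx":0,"ty":0,"tz":0.04,"ax":0,"ay":0,"az":0},
  {"jaw":0.5,"tx":0,"ty":0,"tz":0.08,"ax":0,"ay":0,"az":0},
  {"jaw":0.5,"tx":0,"ty":0,"tz":0.105,"ax":0,"ay":0,"az":0},
  {"jaw":0.5,"tx":0,"ty":0,"tz":0.106,"ax":0,"ay":0,"az":0},
])

```text
time: 27.0
tool_pos: [0.4495, -0.0925, 0.0996]
ee_rot: [-3.132, -0.008, 1.826]
wrist_force: [-0.3, 0.1, -0.8]
width: 0.0468
```

Request:
step_arm([
  {"jaw":0.5,"tx":0,"ty":0.018,"tz":-0.002,"ax":0,"ay":0,"az":0},
  {"jaw":0.5,"tx":0,"ty":0.036,"tz":-0.004,"ax":0,"ay":0,"az":0},
  {"jaw":0.5,"tx":0,"ty":0.054,"tz":-0.002,"ax":0,"ay":0,"az":0},
  {"jaw":0.5,"tx":0,"ty":0.066,"tz":0,"ax":0,"ay":0,"az":0},
  {"jaw":0.5,"tx":0,"ty":0.069,"tz":0,"ax":0,"ay":0,"az":0},
  {"jaw":0.5,"tx":0,"ty":0.071,"tz":0,"ax":0,"ay":0,"az":0},
])

```text
time: 27.6
tool_pos: [0.5174, -0.0752, 0.0996]
ee_rot: [-3.129, -0.007, 1.826]
wrist_force: [-5.5, -2.2, 5.2]
width: 0.0473
```

Request:
step_arm([
  {"jaw":0.5,"tx":0,"ty":0.003,"tz":0,"ax":0,"ay":0,"az":0},
  {"jaw":0.5,"tx":0,"ty":0.003,"tz":0,"ax":0,"ay":0,"az":0},
])

```text
time: 27.8
tool_pos: [0.5174, -0.0752, 0.0995]
ee_rot: [-3.123, -0.007, 1.825]
wrist_force: [-7.2, -2.5, 3.4]
width: 0.047
```

Request:
step_arm([
  {"jaw":0.5,"tx":0,"ty":-0.008,"tz":0,"ax":0,"ay":0,"az":0},
  {"jaw":0.5,"tx":0,"ty":-0.01,"tz":0,"ax":0,"ay":0,"az":0},
  {"jaw":0.5,"tx":0,"ty":-0.01,"tz":-0.04,"ax":0,"ay":0,"az":0},
  {"jaw":0.5,"tx":0,"ty":-0.01,"tz":-0.09,"ax":0,"ay":0,"az":0},
  {"jaw":0.5,"tx":-0.02,"ty":-0.05,"tz":-0.14,"ax":0,"ay":0,"az":0},
  {"jaw":0.5,"tx":-0.02,"ty":-0.15,"tz":-0.16,"ax":0,"ay":0,"az":0},
  {"jaw":0.5,"tx":-0.02,"ty":-0.15,"tz":-0.16,"ax":0,"ay":0,"az":0},
  {"jaw":0.5,"tx":-0.02,"ty":-0.15,"tz":-0.16,"ax":0,"ay":0,"az":0},
])

```text
time: 28.6
tool_pos: [0.3787, -0.1335, 0.2651]
ee_rot: [-3.127, -0.003, 1.823]
wrist_force: [0.2, -0.7, 0.1]
width: 0.047
```

Run:
```python
from chk import *
im,d=snapshot('scene');save('s20',im);seated('scene',im,d)
a,d=snapshot('side');save('sd20',a);seated('side',a,d); print('exp run',proj(cam('side'),rck(.0288,.097,.105)),'scene',proj(cam('scene'),rck(.0288,.097,.105)))
cv2.imwrite('pics/v20.png',np.hstack([cv2.resize(im[80:300,150:350],(400,440)),cv2.resize(a[140:240,230:330],(400,440))])[:,:,::-1])
```

```text
scene red cap crd 97 [0.0578 0.0349 0.0056] [-0.042  -0.0003 -0.0185] [0.0792 0.1149 0.0155]
scene blue cap crd 81 [ 0.0661 -0.0802  0.0073] [ 0.0482 -0.0898 -0.0065] [ 0.0785 -0.0672  0.0176]
scene green cap crd 78 [ 0.0654 -0.0306  0.0064] [ 0.0269 -0.0598 -0.0111] [ 0.0792 -0.0041  0.015 ]
scene body at -0.075 y: [ 0.0012 -0.0788] z: [-0.0071  0.0077] x -0.0732
scene body at -0.025 y: [ 0.0009 -0.0289] z: [0.0022 0.0077] x -0.0709
scene body at 0.025 y: [-0.005   0.0211] z: [0.0062 0.0076] x -0.0886
side red cap crd 50 [0.0622 0.0328 0.0044] [ 0.0223  0.0203 -0.0136] [0.0741 0.0835 0.0146]
side blue cap crd 37 [ 0.0627 -0.0675  0.007 ] [ 0.051  -0.0802 -0.0023] [ 0.0746 -0.0589  0.0151]
side green cap crd 33 [ 0.0624 -0.0173  0.0065] [ 0.0515 -0.0248 -0.0041] [ 0.0743 -0.0105  0.0136]
side body at -0.075 y: [ 0.0082 -0.071 ] z: [-0.002   0.0071] x -0.0881
side body at -0.025 y: [ 0.017  -0.0202] z: [-0.0032  0.0072] x -0.072
side body at 0.025 y: [0.0064 0.0298] z: [-0.0005  0.0073] x -0.0742
exp run [[277.69785374 183.45501402]] scene [[230.26629884 203.17992893]]
```

View pics/v20.png

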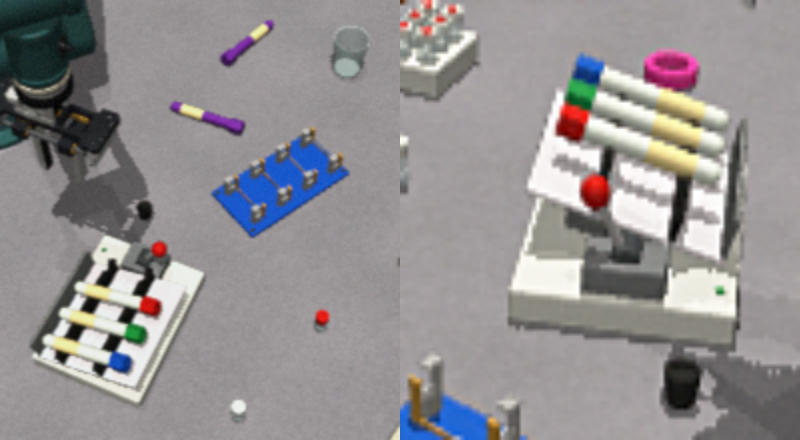

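Run:
```python
from geo import *
def cen(f,c):
    im=cv2.imread('pics/'+f+'.png')[:,:,::-1]; h=cv2.cvtColor(im,cv2.COLOR_RGB2HSV).astype(int); hh=np.where(h[...,0]>170,h[...,0]-180,h[...,0])
    m=(abs(hh)<7)&(h[...,1]>130); u0,v0=c.round().astype(int); k=np.zeros_like(m); k[v0-9:v0+9,u0-8:u0+8]=1
    n,l,s,ce=cv2.connectedComponentsWithStats((m&k).astype(np.uint8)); i=1+np.argmax(s[1:,4]); return ce[i],s[i,4]
P=lambda a:rck(.06*np.sin(a),.097,.052+.06*np.cos(a))
for n,fl,f0,fr in(('side','s2','side0','sd20'),('scene','s8','scene0','s20')):
    c=cam(n); L=proj(c,P(-.5))[0];Rr=proj(c,P(.5))[0]
    print(n,'exp load',L.round(1),'run',Rr.round(1),'seen load',cen(fl,L),'start',cen(f0,Rr),'now',cen(fr,Rr))
```

```text
side exp load [295.2 185.3] run [277.7 183.5] seen load (array([295.7826087 , 185.04347826]), np.int32(46)) start (array([279.67391304, 182.73913043]), np.int32(46)) now (array([278.37777778, 183.17777778]), np.int32(45))
scene exp load [214.2 197.1] run [230.3 203.2] seen load (array([213.11627907, 197.88372093]), np.int32(43)) start (array([227.89130435, 203.63043478]), np.int32(46)) now (array([229.04255319, 204.31914894]), np.int32(47))
```

The ball's swing matches the full stroke: 17.4 of 17.5 px in the side view and 15.9 of 16.1 px in the scene view. All tubes are still seated and the arm is clear, so I hand in.

```bash
python3 -c "
from bench import *
print(close_job())"
```

```text
the job is handed in; nothing more can be done
None
```

The job is done and handed in at about 29 s of robot time. I set the lever to load first. I then eased the three tubes present (red, blue, green) sideways out of their clips and laid them in the cradle. Clip 4 was empty from the start. Last, I swung the lever back to run.

- **Tubes:** blue is in notch 1, green in notch 2 and red in notch 3. Each lies level in both rails with its cap up the slope, about 2 mm from the nominal middle. The two fixed cameras disagreed by about 4 mm to either side across the notches; the close wrist view fell between them, within 1 mm of the notch lines.
- **Lever:** at both ends it resisted with 7 to 9 N against its stop. The swing seen was 17.4 px of an expected 17.5 in the side view, and 15.9 of 16.1 in the scene view.
- **Other things:** the purple look-alikes and the bystanders looked undisturbed in the last picture, though I did not measure their positions again. I saw no grip slip or knocked tube.

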